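# Load the autosampler's vial tray and hold its cover up for a needle change

## Task

Slide the loaded vial tray, pull fin outwards, into the autosampler's lane beneath the shut cover until it is fully home against the back stop, with all six vials still standing in their pockets. Then lift the smoked cover by its bar handle and hold it steady at 45 degrees for the needle change: its stay is missing and it falls shut if let go, so finish while still holding it there. Leave the other things on the bench where they are.

Things in the scene. Friction and masses are not known exactly. Their poses are not given: they have to be found in the camera images.
- tray: the loaded white vial tray, loose and flat on the bench: 91 x 91 mm, 32 mm high, 3 x 3 open square pockets (29 mm pitch, 25 mm wide, walls 4 mm, floor 5 mm), six of them holding vials. Origin: centre of its underside. +x points away from its pull fin (the edge that goes in first), z up. About 0.2 kg without vials; it may be lifted level by the fin
- fin_grip (a point): where to pinch the tray's pull fin: 105 mm from the tray's origin along its -x, 28 mm above its underside. The fin is an upright white plate 12 mm thick (along the tray's y), 42 mm long (along x), from 8 mm to 46 mm above the tray's underside; a stem with its top 25 mm above the underside joins it to the tray
- sampler: the autosampler, a white bench instrument 206 mm wide, 375 mm deep, 145 mm high, fixed. Origin: on the bench under the centre of its lane mouth; x points into the lane, y to the left for someone facing the mouth. Left of the lane a cheek 85 mm high and 22 mm wide; right of it the electronics side, 125 mm high, 82 mm wide; behind x = 205 mm the pump housing, 145 mm high
- lane_mouth (a point): centre of the lane's mouth on its deck, 14 mm above the bench, axes as the sampler's. The lane is 96 mm wide between upright walls. The deck runs 30 mm out in front of the mouth as an apron with flared guides 16 mm high, about 97 mm apart at the mouth and 120 mm apart at the very front
- tray_home (a point): where the tray's origin lies when fully home against the lane's steel back stop: on the deck, 50.5 mm inside the mouth, axes as the sampler's. The fin's pinch point then stands 54.5 mm in front of the mouth. The vials pass 20 mm below the shut cover's lower front edge
- cover (a joint): opening angle of the smoked cover in rad: 0 shut (its start), grows as the front edge rises, stop at 1.35; 45 degrees is 0.785. No stay or catch: it falls shut from any angle when let go. Cover and bar weigh about 0.36 kg. Shut, it runs from 20 mm to 205 mm inside the mouth, its top 149 mm and its lower front edge 85 mm above the bench
- cover_hinge (a point): a point on the cover's hinge axis, 205 mm inside the mouth, 145 mm above the bench; the axis runs along the sampler's y; axes as the sampler's
- cover_bar: the cover's handle: a round aluminium bar 12 mm thick, 100 mm long, along the sampler's y on two posts 90 mm apart, its axis 42 mm above the cover's top, 14 mm behind its front edge. Origin: bar centre; axes turn with the cover. Shut: 171 mm before, 46 mm above the hinge axis; at 45 degrees: 88 mm before, 153 mm above. A gripper may keep pointing down while the bar turns in its fingers
- vial1: amber glass vial with a crimped metal cap, 22.5 mm across, 46 mm high, about 20 g, standing loose in a pocket of the tray (-29 mm, -29 mm from the tray's origin). Origin: centre of its underside, z up its axis
- vial2: amber glass vial with a crimped metal cap, 22.5 mm across, 46 mm high, about 20 g, standing loose in a pocket of the tray (-29 mm, 0 mm from the tray's origin). Origin: centre of its underside, z up its axis
- vial3: amber glass vial with a crimped metal cap, 22.5 mm across, 46 mm high, about 20 g, standing loose in a pocket of the tray (-29 mm, 29 mm from the tray's origin). Origin: centre of its underside, z up its axis
- vial4: amber glass vial with a crimped metal cap, 22.5 mm across, 46 mm high, about 20 g, standing loose in a pocket of the tray (0 mm, -29 mm from the tray's origin). Origin: centre of its underside, z up its axis
- vial5: amber glass vial with a crimped metal cap, 22.5 mm across, 46 mm high, about 20 g, standing loose in a pocket of the tray (0 mm, 29 mm from the tray's origin). Origin: centre of its underside, z up its axis
- vial6: amber glass vial with a crimped metal cap, 22.5 mm across, 46 mm high, about 20 g, standing loose in a pocket of the tray (29 mm, 0 mm from the tray's origin). Origin: centre of its underside, z up its axis
- tip_box: bystander: blue pipette tip box, 85 x 122 mm, 75 mm high; origin: centre of its underside
- tube_rack: bystander: flat pink microtube rack with tubes, 65 x 140 mm, 43 mm high; origin: centre of its underside
- petri_stack: bystander: stack of four Petri dishes, 92 mm across, 58 mm high; origin: centre of its underside
- buffer_bottle: bystander: clear bottle with a blue cap, 68 mm across, 135 mm high; origin: centre of its underside
- pipette: bystander: micropipette lying on the bench, 256 mm long along its x, 26 mm high; origin: beneath its middle
- marker: bystander: marker pen lying on the bench, 105 mm long along its x, 12 mm thick; origin: beneath its middle

How it is judged:
By the outcome, as a careful person would: the job done as asked, in the order asked, and still so for the second after the job is handed in, while the arm keeps its last pose, push and grip.
It also fails if it takes over 58 s, if anything falls off the work surface, if the arm or the gripper's body presses on something with over 40 N, if the wrist force passes 120 N, or if a joint passes its speed limit or range.

## Robot

A 7-joint arm with a two-finger parallel gripper is mounted at the origin on the work surface. World frame = base frame: x ahead of the robot, y to its left, z up, the work surface at z = 0. Lengths are in m, angles in rad, forces in N, time in s.
With the tool pointing down it reaches from about 0.4 to 0.85 m from the base axis. Payload 10.4 kg.
Tool frame: the origin (TCP) lies at the centre of the arm's flange, where the gripper is bolted on; the fingertips stand 182 mm ahead of it and the grasp point (between the pads) lies 164 mm ahead of it (r.hold_point_z is the distance from the TCP to the grasp point, in m); z points along the fingers, y is the direction in which the jaws open and shut (so a half turn about z gives the same grasp; the last joint's range is limited). The gripper opens to 87 mm and grips with 3 to 60 N. Pads are 19 mm wide; open, the fingers measure 117 mm over their backs; the gripper's body (75 mm by 190 mm) begins 51 mm behind the grasp point.
Start: joints at [1.107, 0.332, -0.065, 1.46, 0.022, 1.35, -0.088], TCP at [0.267, -0.565, 0.405] pointing down, gripper open.
Joint ranges: [-2.6, 2.6], [-0.5, 2.12], [-1.47, 1.34], [0.16, 2.42], [-1.27, 4.41], [0.06, 2.06], [-2.6, 2.6]. Speed limits (rad/s): [2.22, 2.22, 2.79, 2.79, 3.14, 3.14, 3.14].

## Interface

Orientations are given as a unit quaternion [x, y, z, w].
In Python, from bench import r, cams, job gives the robot as it stands.
- The arm moves only by the tool carry_out, never from a script. Its argument "rows" is a list of rows, each an object with "jaw": the finger opening in m, from 0 to 0.087; "delta_pos": the shift along the tool's x, y, z in m, a list of three; "yaw": the turn about the tool's z in degrees. A call has 1 to 10 rows; each row shifts and turns the commanded pose from where the row before left it, along the tool's axes as they then stand; what a row does not reach is not made up. A row lasts 1/10 s, in which the tool goes at most 50 mm and 8.59 degrees, less where a joint would pass 70% of its speed; a pose out of reach is approached as far as the arm can. A call is refused whole if a number of a shift passes 0.05 or a number of a turn 8.59, either way. A call with a gripper value outside its range is refused whole. The fingers move at their own pace and stop on an object; "grip_force" is the grip in N (left out, the last holds). Time passes only in rows, so rows that do not move let the fingers close. It gives the time, the measured TCP pose, the force and the opening at its end, in the units of the state.
- r.read_state(): the state, without advancing time (a new reading comes with each control period).
- cams.camera(name): name is "scene" or "top" or "wrist"; returns a dict with "img" (420x560x3 uint8, blue, green, red), "mtx" (3x3 intrinsics, pixels), "k1" (the pictures are not rectified: a ray, as slopes to the right and down, at radius r is drawn at 1 + k1 r^2 times it, then the intrinsics apply), "R" (3x3) and "t" (3): a world point X has camera coordinates R X + t. Camera axes: x right, y down, z forward; pixel columns grow to the right and rows downward; lengths in m; the calibration is good to about 2 mm. A picture is of the moment at which its call begins. There is no depth.
- job.close_job(): hands the job in, once; it reports no verdict.
Trained networks look in the newest picture that a camera, given by its name, has taken for a name from the list of things; names that differ only in an ending like _2 or _b are one class to them, and where a whole thing is asked for, a point or a joint stands for the part that bears it (a point fixed in the world has none). Each returns a list of dicts, best first, with "confidence" (0 to 1); they miss things now and then, are a little off and sometimes report something else, mostly with a low value. They report only what shows in the picture. A call takes as long as a camera call.
- cams.boxes_of(camera, query): "rect" ([centre column, centre row, width, height] as shares, 0 to 1, of the picture: columns of its width, rows of its height, round what is visible of it).
- cams.outline_of(camera, query): "pixels" (420x560 bool, what is visible of it) and "rect" ([centre column, centre row, width, height] as shares, 0 to 1, of the picture: columns of its width, rows of its height, round what is visible of it).
The state is a dict: "time": time; "joint_positions": joint angles; "joint_vel": joint speeds; "joint_torque": joint torques, N m; "ee_pos": TCP position; "eef_rot": TCP orientation; "ft_force": force on the tool from outside, world axes, zero at the start; "torque": the same for the moment, N m; "width": finger opening in m.
Only numpy, scipy, OpenCV 4.12 (cv2) and the standard library are available. Lean on these libraries where they do the work, as an engineer would, in place of code of your own. Each camera call takes 0.05 s, during which the arm holds its last target.

## Working session

There is one attempt and no reset: what is moved stays moved. The work goes in short steps, Python scripts to look and compute and a tool call to move; the robot and the scene stay as the last step left them, time stands still between calls to the robot, and variables do not carry over. Pictures are saved under pics/ and viewed, and the job is handed in when it is done.

Besides the shell and the picture viewer there is one more tool, called after "Request:" as name(argument=value, ...), one argument or row to a line, values as JSON. carry_out: Moves the arm, as the interface text tells. Its arguments: {"type":"object","properties":{"rows":{"type":"array"},"grip_force":{"type":"number"}},"required":["rows"]}

```bash
ls; mkdir -p pics; python3 - <<'E'
from bench import r,cams,job
import cv2,numpy as np
print(r.read_state(), r.hold_point_z)
for n in ["scene","top","wrist"]:
    c=cams.camera(n); cv2.imwrite(f"pics/{n}0.png",c["img"]); print(n,c["mtx"].tolist(),c["k1"],np.round(c["R"],4).tolist(),c["t"])
    for q in ["tray","sampler","cover_bar","cover"]:
        for b in cams.boxes_of(n,q)[:2]: print(q,np.round(np.array(b["rect"])*[560,420,560,420],1),round(b["confidence"],2))
E
```

```text
pics
{'time': 0.0, 'joint_positions': array([ 1.10738065,  0.332868  , -0.06469887,  1.46095874,  0.02161492,
        1.34988698, -0.08850876]), 'joint_vel': array([ 0.0001704 ,  0.00121367, -0.00121858,  0.00156892,  0.00065912,
       -0.00084255, -0.00014913]), 'joint_torque': array([-2.43543809e-04, -6.23256969e+01,  2.49167177e-02, -3.89897919e+01,
       -6.11930341e-02,  3.98132997e-02,  1.25848001e-04]), 'ee_pos': array([ 0.26661958, -0.5651318 ,  0.40394785]), 'eef_rot': array([ 9.75806500e-01,  2.18634781e-01, -1.95229952e-04, -6.85251768e-04]), 'ft_force': array([-0.01601751, -0.20749465,  0.73542887]), 'torque': array([-0.0453853 , -0.01474017, -0.0080668 ]), 'width': 0.0873102242110314} 0.1635
scene [[379.7799364560361, 0.0, 281.2650875719857], [0.0, 379.7799364560361, 214.3484400946664], [0.0, 0.0, 1.0]] -0.05720673938267008 [[-0.7235, 0.6903, -0.0048], [0.3923, 0.4054, -0.8257], [-0.568, -0.5993, -0.5641]] [ 0.28758255 -0.16864448  1.28897418]
tray [331.1 273.6  80.5  52.2] 0.56
sampler [207.  196.7 151.9 120.8] 0.41
cover_bar [223.6 177.5  34.3  38.4] 0.77
cover [203.4 190.   82.8  67.1] 0.64
cover [331.2 272.2  78.2  51.3] 0.61
top [[406.56212208857966, 0.0, 271.2560885724157], [0.0, 406.56212208857966, 211.94559982194704], [0.0, 0.0, 1.0]] 0.021955926008951826 [[0.0023, -0.9999, -0.0167], [-0.9843, 0.0007, -0.1766], [0.1766, 0.0168, -0.9841]] [0.15588552 0.5940181  1.0447381 ]
tray [223.3 242.   68.   37.9] 0.92
tray [241.5 231.2   8.    7. ] 0.55
sampler [391.3 224.3 166.2  97.8] 0.58
cover_bar [336.9 211.9  12.4  46.6] 0.67
cover_bar [144.9 231.6  31.5  52.6] 0.52
cover [367.5 208.8  83.1  55.4] 0.83
cover [224.4 237.6  62.1  36.8] 0.59
wrist [[312.6773881661548, 0.0, 275.3335200347435], [0.0, 312.6773881661548, 212.75700313356037], [0.0, 0.0, 1.0]] 0.01791109486481282 [[0.4259, -0.9048, -0.0005], [-0.8745, -0.4118, 0.2562], [-0.232, -0.1087, -0.9666]] [-0.62577559 -0.03061218  0.39103957]
```

View pics/scene0.png

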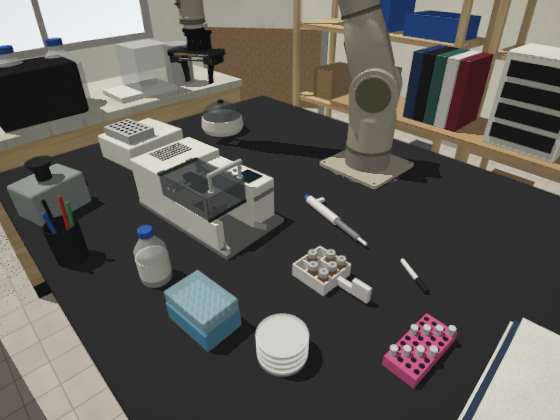

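View pics/top0.png

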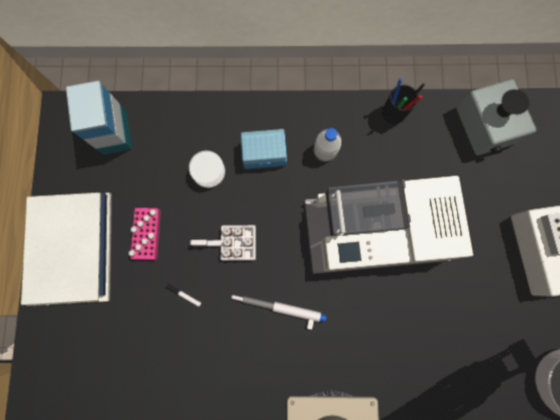

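View pics/wrist0.png

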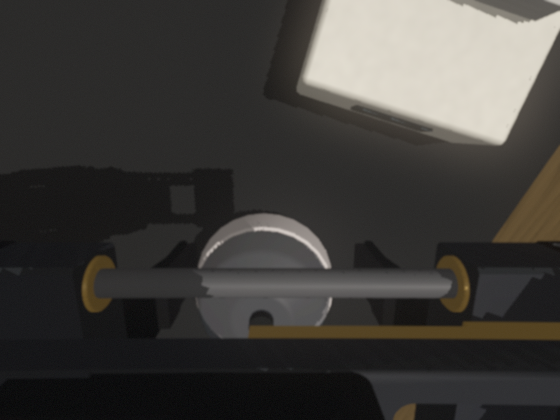

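```bash
cat > h.py <<'E'
import numpy as np,cv2
from scipy.optimize import least_squares
def proj(c,X):
    X=np.atleast_2d(X); p=X@c["R"].T+c["t"]; s=p[:,:2]/p[:,2:]; r2=(s**2).sum(1,keepdims=True); s=s*(1+c["k1"]*r2)
    return s*[c["mtx"][0,0],c["mtx"][1,1]]+[c["mtx"][0,2],c["mtx"][1,2]]
def unproj(c,uv,z):
    d=(np.array(uv,float)-[c["mtx"][0,2],c["mtx"][1,2]])/[c["mtx"][0,0],c["mtx"][1,1]]
    s=d.copy()
    for _ in range(20): s=d/(1+c["k1"]*(s@s))
    ray=c["R"].T@np.array([s[0],s[1],1]); o=-c["R"].T@c["t"]
    return o+ray*(z-o[2])/ray[2]
def frame(x,y,a,P,z=0):
    P=np.atleast_2d(P); c,s=np.cos(a),np.sin(a)
    return np.c_[x+c*P[:,0]-s*P[:,1],y+s*P[:,0]+c*P[:,1],z+P[:,2]]
def crop(img,x0,y0,w,h,k,name):
    cv2.imwrite(name,cv2.resize(img[y0:y0+h,x0:x0+w],None,fx=k,fy=k,interpolation=cv2.INTER_CUBIC))
E
python3 - <<'E'
from h import *
import pickle
from bench import cams
t=cams.camera("top"); s=cams.camera("scene")
pickle.dump((t,s),open("c0.pkl","wb"))
crop(t["img"],295,165,190,125,4,"pics/t_s.png")
crop(t["img"],180,210,90,65,8,"pics/t_t.png")
crop(s["img"],125,130,165,125,4.8,"pics/s_s.png")
crop(s["img"],280,235,100,75,8,"pics/s_t.png")
E
```

```text
(no output)
```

View pics/t_s.png

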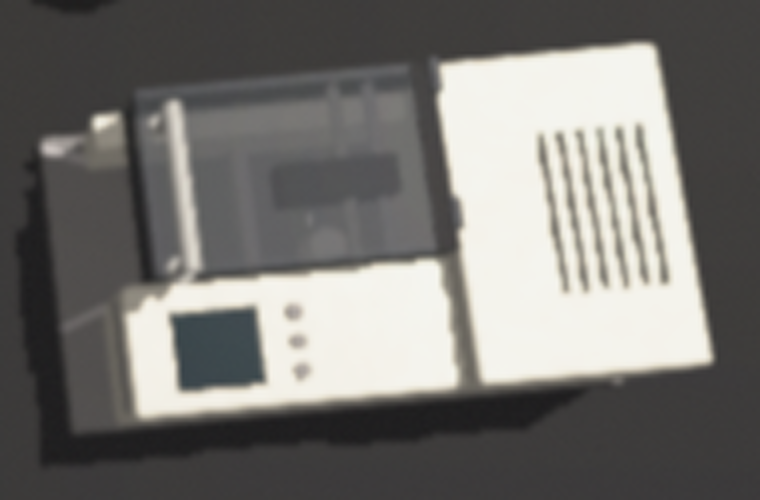

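View pics/t_t.png

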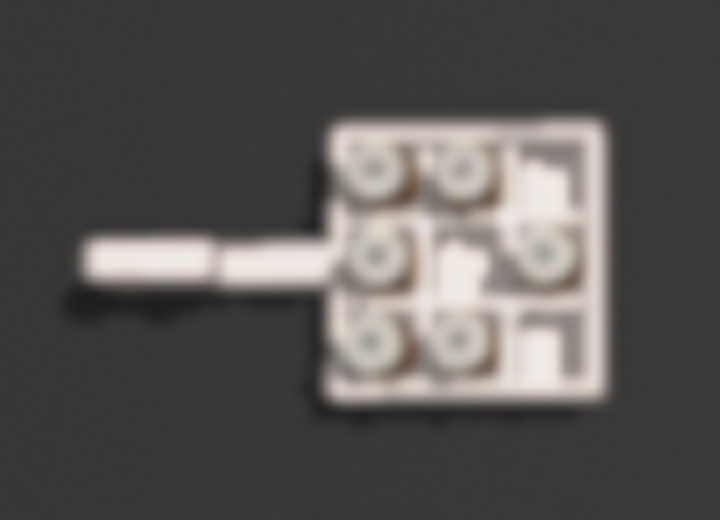

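View pics/s_s.png

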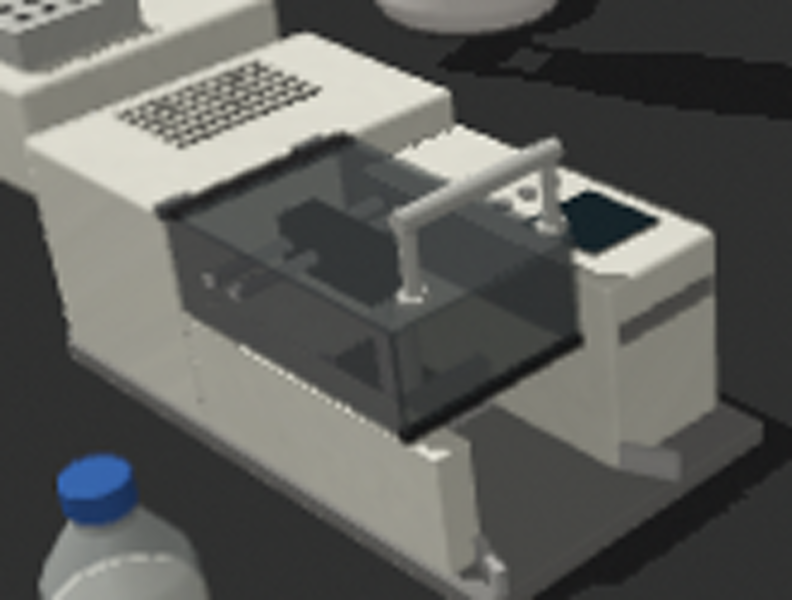

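View pics/s_t.png

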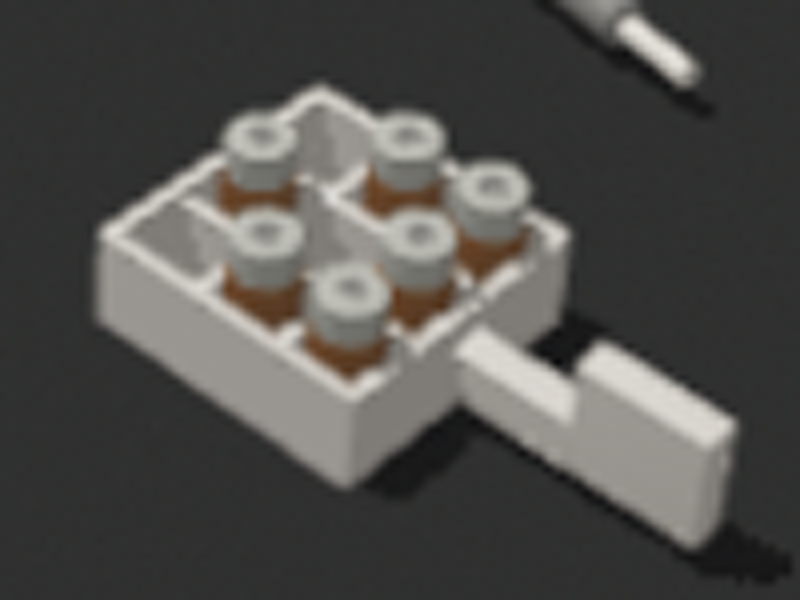

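```bash
cat > fit.py <<'E'
from h import *
import pickle
t,s=pickle.load(open("c0.pkl","rb"))
def up(u,k,x0,y0): return (np.array(u,float)+.5)/k-.5+[x0,y0]
T=lambda u:(t,up(u,4,295,165)); S=lambda u:(s,up(u,4.8,125,130))
# name, obs, model fn of (b=bar y, xe=electronics front, yh)
obs=[("hbl",T((657,43)),lambda q:(.345,.070,.145)),("hbr",T((712,360)),lambda q:(.345,-.130,.145)),("hfr",T((478,384)),lambda q:(.205,-.130,.145)),
("barL",T((174,103)),lambda q:(.034,.05+q[0],.191)),("barR",T((193,272)),lambda q:(.034,-.05+q[0],.191)),
("efr",T((135,418)),lambda q:(q[1],-.130,.125)),
("apL",T((42,140)),lambda q:(-.03,.073,.014)),("apR",T((75,430)),lambda q:(-.03,-.133,.014)),
("S hbl",S((28,143)),lambda q:(.345,.07,.145)),("S hbr",S((310,35)),lambda q:(.345,-.13,.145)) if 0 else ("S hbl",S((28,143)),lambda q:(.345,.07,.145)),
("S barL",S((400,217)),lambda q:(.034,.05+q[0],.191)),("S barR",S((556,145)),lambda q:(.034,-.05+q[0],.191)),
("S efr",S((713,232)),lambda q:(q[1],-.13,.125)),("S elb",S((617,465)),lambda q:(q[1],-.048,.014)),
("S chk out",S((455,575)),lambda q:(0,.07,.014)),("S chk in",S((475,555)),lambda q:(0,.048,.014))]
def res(p):
    return np.array([ (proj(o[0],frame(p[0],p[1],p[2],[f(p[3:])])) [0]-o[1]) for _,o,f in obs])
sol=least_squares(lambda p:res(p).ravel(),[.6,-.1,-1.5,0,0],loss="soft_l1",x_scale=[.1,.1,.1,.1,.1])
print("sampler",sol.x.round(4))
for (n,_,_),e in zip(obs,res(sol.x)): print(n,e.round(1))
TT=lambda u:(t,up(u,8,180,210)); ST=lambda u:(s,up(u,8,280,235))
h=.0455
tobs=[(TT((328,120)),(-h,h,.032)),(TT((606,122)),(h,h,.032)),(TT((606,402)),(h,-h,.032)),(TT((324,402)),(-h,-h,.032)),
(TT((82,238)),(-.126,.006,.046)),(TT((80,282)),(-.126,-.006,.046)),
(TT((374,167)),(-.029,.029,.051)),(TT((464,167)),(0,.029,.051)),(TT((547,254)),(.029,0,.051)),(TT((375,254)),(-.029,0,.051)),(TT((370,341)),(-.029,-.029,.051)),(TT((459,341)),(0,-.029,.051)),
(ST((98,232)),(h,h,.032)),(ST((320,85)),(h,-h,.032)),(ST((570,235)),(-h,-h,.032)),(ST((348,402)),(-h,h,.032)),(ST((346,490)),(-h,h,0)),(ST((735,428)),(-.126,-.006,.046)),(ST((708,446)),(-.126,.006,.046))]
def tres(p): return np.array([proj(o[0],frame(p[0],p[1],p[2],[P]))[0]-o[1] for o,P in tobs])
ts=least_squares(lambda p:tres(p).ravel(),[.5,.1,-1.5],loss="soft_l1")
print("tray",ts.x.round(4)); print(tres(ts.x).round(1).tolist())
print("fin",frame(*ts.x,[(-.105,0,.028)]).round(4))
print("home",frame(*sol.x[:3],[(.0505,0,.014),(-.0545,0,.042),(0,0,.014),(.034,sol.x[3],.191)]).round(4))
E
python3 fit.py
```

```text
sampler [ 5.6770e-01  2.6600e-02 -1.4764e+00 -2.3000e-03 -3.0000e-04]
hbl [-0.4 -0.1]
hbr [0.5 1.1]
hfr [0.4 0.4]
barL [-0.8  1.2]
barR [-0.4  0.6]
efr [-0.1  0.1]
apL [-0.6 -0.5]
apR [-0.7  0.7]
S hbl [-2.  -1.2]
S hbl [-2.  -1.2]
S barL [-0.8  0.9]
S barR [-0.4  0.4]
S efr [ 0.2 -0.7]
S elb [-0.4  0.7]
S chk out [-1.7  0.1]
S chk in [ 1.1 -0.2]
tray [ 0.5145  0.249  -1.5655]
[[0.4, 1.1], [-1.2, 0.7], [-1.4, -1.0], [0.3, -0.9], [0.4, 0.3], [0.5, -0.8], [-0.3, 0.2], [-0.8, 0.2], [-0.5, -0.0], [-0.6, 0.1], [-0.2, 0.1], [-0.4, 0.0], [-0.1, -0.2], [-0.3, -0.2], [-0.3, -0.2], [0.1, -0.2], [-0.5, -0.3], [-0.1, -0.9], [-0.3, -0.1]]
fin [[0.5139 0.354  0.028 ]]
home [[ 0.5725 -0.0236  0.014 ]
 [ 0.5626  0.0809  0.042 ]
 [ 0.5677  0.0266  0.014 ]
 [ 0.5687 -0.0074  0.191 ]]
```

Request:
carry_out(
  rows=[
    {"jaw": 0.087, "delta_pos": [0, 0, -0.02], "yaw": -8.1},
    {"jaw": 0.087, "delta_pos": [0, 0, -0.02], "yaw": -8.1},
    {"jaw": 0.087, "delta_pos": [0, 0, 0], "yaw": -8.1},
    {"jaw": 0.087, "delta_pos": [0, 0, 0], "yaw": -8.1},
    {"jaw": 0.087, "delta_pos": [0, 0, 0], "yaw": -8.1},
    {"jaw": 0.087, "delta_pos": [0, 0, 0], "yaw": -8.1},
    {"jaw": 0.087, "delta_pos": [0, 0, 0], "yaw": -8.1},
    {"jaw": 0.087, "delta_pos": [0, 0, 0], "yaw": -8.3},
    {"jaw": 0.087, "delta_pos": [0, 0, 0], "yaw": 0},
  ],
  grip_force=60,
)

```text
time: 1.75
ee_pos: [0.2666, -0.5653, 0.4448]
eef_rot: [0.705, 0.709, 0.0, 0.0]
ft_force: [0.1, -0.1, 0.2]
width: 0.0869
```

Request:
carry_out(
  rows=[
    {"jaw": 0.087, "delta_pos": [0.02, 0.03, 0], "yaw": 0},
    {"jaw": 0.087, "delta_pos": [0.03, 0.04, 0], "yaw": 0},
    {"jaw": 0.087, "delta_pos": [0.03, 0.04, 0], "yaw": 0},
    {"jaw": 0.087, "delta_pos": [0.03, 0.04, 0], "yaw": 0},
    {"jaw": 0.087, "delta_pos": [0.03, 0.04, 0], "yaw": 0},
    {"jaw": 0.087, "delta_pos": [0.035, 0.035, 0], "yaw": 0},
    {"jaw": 0.087, "delta_pos": [0.04, 0.022, 0], "yaw": 0},
    {"jaw": 0.087, "delta_pos": [0.045, 0, 0], "yaw": 0},
    {"jaw": 0.087, "delta_pos": [0.045, 0, 0], "yaw": 0},
    {"jaw": 0.087, "delta_pos": [0.045, 0, 0], "yaw": 0},
  ],
)

```text
time: 2.75
ee_pos: [0.512, -0.2122, 0.4447]
eef_rot: [0.707, 0.707, 0.0, 0.0]
ft_force: [0.7, -0.1, -0.0]
width: 0.0868
```

Request:
carry_out(
  rows=[
    {"jaw": 0.087, "delta_pos": [0.045, 0, 0], "yaw": 0},
    {"jaw": 0.087, "delta_pos": [0.045, 0, 0], "yaw": 0},
    {"jaw": 0.087, "delta_pos": [0.045, 0, 0], "yaw": 0},
    {"jaw": 0.087, "delta_pos": [0.045, 0, 0], "yaw": 0},
    {"jaw": 0.087, "delta_pos": [0.045, 0, 0], "yaw": 0},
    {"jaw": 0.087, "delta_pos": [0.045, 0, 0], "yaw": 0},
    {"jaw": 0.087, "delta_pos": [0.045, 0, 0], "yaw": 0},
    {"jaw": 0.087, "delta_pos": [0.045, 0, 0], "yaw": 0},
    {"jaw": 0.087, "delta_pos": [0.045, 0, 0], "yaw": 0},
    {"jaw": 0.087, "delta_pos": [0, 0, 0], "yaw": 0},
  ],
)

```text
time: 3.75
ee_pos: [0.5084, 0.1973, 0.445]
eef_rot: [0.704, 0.71, 0.001, -0.001]
ft_force: [0.2, -0.1, -0.3]
width: 0.0869
```

Request:
carry_out(
  rows=[
    {"jaw": 0.087, "delta_pos": [0.045, 0.002, 0], "yaw": 0},
    {"jaw": 0.087, "delta_pos": [0.045, 0.002, 0], "yaw": 0},
    {"jaw": 0.087, "delta_pos": [0.045, 0.002, 0.02], "yaw": 0},
    {"jaw": 0.087, "delta_pos": [0.022, 0.001, 0.04], "yaw": 0},
    {"jaw": 0.087, "delta_pos": [0, 0, 0.04], "yaw": 0},
    {"jaw": 0.087, "delta_pos": [0, 0, 0.03], "yaw": 0},
    {"jaw": 0.087, "delta_pos": [0, 0, 0.02], "yaw": 0},
    {"jaw": 0.087, "delta_pos": [0, 0, 0], "yaw": 0},
  ],
)

```text
time: 4.55
ee_pos: [0.5162, 0.3468, 0.2916]
eef_rot: [0.707, 0.707, -0.003, -0.0]
ft_force: [0.1, -0.8, 0.5]
width: 0.0869
```

```bash
cat > look.py <<'E'
import sys,pickle
from h import *
from bench import r,cams
tag=sys.argv[1]
for n in sys.argv[2:]:
    c=cams.camera(n); cv2.imwrite(f"pics/{n}{tag}.png",c["img"]); pickle.dump(c,open(f"{n}{tag}.pkl","wb"))
st=r.read_state(); x,y,z,w=st["eef_rot"]; print(st["time"],st["ee_pos"].round(4),"yaw",np.degrees(2*np.arctan2(y,x)).round(2),st["eef_rot"].round(4),st["ft_force"].round(1),st["width"])
E
python3 look.py 1 wrist scene
```

```text
4.65 [0.5169 0.3478 0.2954] yaw 90.1 [7.065e-01 7.077e-01 1.000e-04 0.000e+00] [-0.3  0.6  0.7] 0.08701275083130747
```

View pics/wrist1.png

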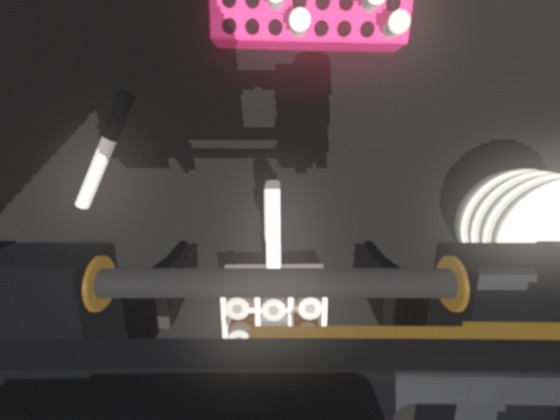

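```bash
python3 - <<'E'
from h import *
import pickle
w=pickle.load(open("wrist1.pkl","rb"))
print(unproj(w,(272,182),.046),frame(.5145,.249,-1.5655,[(-.126,0,.046)]))
print(proj(w,frame(.5145,.249,-1.5655,[(-.126,.006,.046),(-.126,-.006,.046),(-.084,.006,.046),(-.084,-.006,.046)])))
E
```

```text
[0.5133483  0.37838663 0.046     ] [[0.51383267 0.37499823 0.046     ]]
[[280.86848893 186.55042117]
 [264.48559408 186.62626178]
 [280.92697274 240.637998  ]
 [265.28443966 240.6937537 ]]
```

Request:
carry_out(
  rows=[
    {"jaw": 0.087, "delta_pos": [0.004, -0.0015, 0.02], "yaw": 0},
    {"jaw": 0.087, "delta_pos": [0.003, -0.0015, 0.025], "yaw": 0},
    {"jaw": 0.087, "delta_pos": [0, 0, 0.025], "yaw": 0},
    {"jaw": 0.087, "delta_pos": [0, 0, 0.02], "yaw": 0},
    {"jaw": 0.087, "delta_pos": [0, 0, 0.01], "yaw": 0},
    {"jaw": 0.087, "delta_pos": [0, 0, 0], "yaw": 0},
    {"jaw": 0.087, "delta_pos": [0, 0, 0], "yaw": 0},
  ],
)

```text
time: 5.35
ee_pos: [0.5141, 0.3552, 0.1963]
eef_rot: [0.706, 0.708, 0.001, 0.0]
ft_force: [-0.6, 0.1, -0.4]
width: 0.087
```

```bash
python3 look.py 2 scene
```

```text
5.4 [0.5141 0.3553 0.1964] yaw 90.22 [7.057e-01 7.085e-01 1.100e-03 3.000e-04] [ 0.1 -0.2 -0.1] 0.08708769466289089
```

View pics/scene2.png

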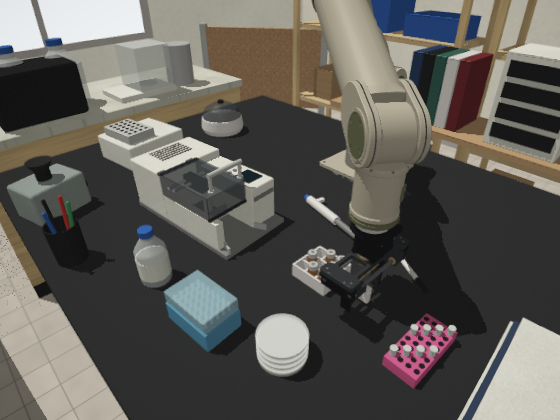

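Fingers straddle the fin at about (360, 285), z 5 mm high. Go down 5 mm and pinch.

Request:
carry_out(
  rows=[
    {"jaw": 0.087, "delta_pos": [0, 0, 0.005], "yaw": 0},
    {"jaw": 0.05, "delta_pos": [0, 0, 0], "yaw": 0},
    {"jaw": 0.03, "delta_pos": [0, 0, 0], "yaw": 0},
    {"jaw": 0.016, "delta_pos": [0, 0, 0], "yaw": 0},
    {"jaw": 0.01, "delta_pos": [0, 0, 0], "yaw": 0},
    {"jaw": 0.005, "delta_pos": [0, 0, 0], "yaw": 0},
    {"jaw": 0.0, "delta_pos": [0, 0, 0], "yaw": 0},
    {"jaw": 0.0, "delta_pos": [0, 0, 0], "yaw": 0},
    {"jaw": 0.0, "delta_pos": [0, 0, 0], "yaw": 0},
    {"jaw": 0.0, "delta_pos": [0, 0, 0], "yaw": 0},
  ],
  grip_force=60,
)

```text
time: 6.4
ee_pos: [0.5136, 0.3548, 0.1897]
eef_rot: [0.706, 0.709, -0.0, 0.0]
ft_force: [-0.2, 0.5, -0.1]
width: 0.0232
```

Request:
carry_out(
  rows=[
    {"jaw": 0.0, "delta_pos": [0, 0, 0], "yaw": 0},
    {"jaw": 0.0, "delta_pos": [0, 0, 0], "yaw": 0},
    {"jaw": 0.0, "delta_pos": [0, 0, 0], "yaw": 0},
    {"jaw": 0.0, "delta_pos": [0, 0, 0], "yaw": 0},
  ],
)

```text
time: 6.8
ee_pos: [0.5136, 0.3549, 0.1897]
eef_rot: [0.706, 0.709, -0.0, 0.0]
ft_force: [1.0, 0.5, 0.1]
width: 0.011
```

Request:
carry_out(
  rows=[
    {"jaw": 0.0, "delta_pos": [0, 0, -0.002], "yaw": 0},
    {"jaw": 0.0, "delta_pos": [0, 0, -0.004], "yaw": 0},
    {"jaw": 0.0, "delta_pos": [0, 0, -0.005], "yaw": 0},
    {"jaw": 0.0, "delta_pos": [0, 0, -0.005], "yaw": 0},
    {"jaw": 0.0, "delta_pos": [0, 0, -0.005], "yaw": 0},
    {"jaw": 0.0, "delta_pos": [0, 0, -0.003], "yaw": 0},
    {"jaw": 0.0, "delta_pos": [0, 0, 0], "yaw": 0},
    {"jaw": 0.0, "delta_pos": [0, 0, 0], "yaw": 0},
  ],
)

```text
time: 7.6
ee_pos: [0.5136, 0.3548, 0.2137]
eef_rot: [0.706, 0.709, -0.0, 0.0]
ft_force: [-0.0, 0.6, -4.2]
width: 0.0116
```

```bash
python3 look.py 3 scene top wrist; python3 - <<'E'
from h import *
for n,b in (("scene",(270,220,120,90)),("top",(180,210,120,90))):
    crop(cv2.imread(f"pics/{n}3.png"),*b,6,f"pics/{n}3c.png")
E
```

```text
7.75 [0.5135 0.3548 0.2135] yaw 90.26 [ 7.055e-01  7.087e-01 -2.000e-04 -0.000e+00] [ 0.6  0.3 -3.2] 0.011330998744274162
```

View pics/scene3c.png

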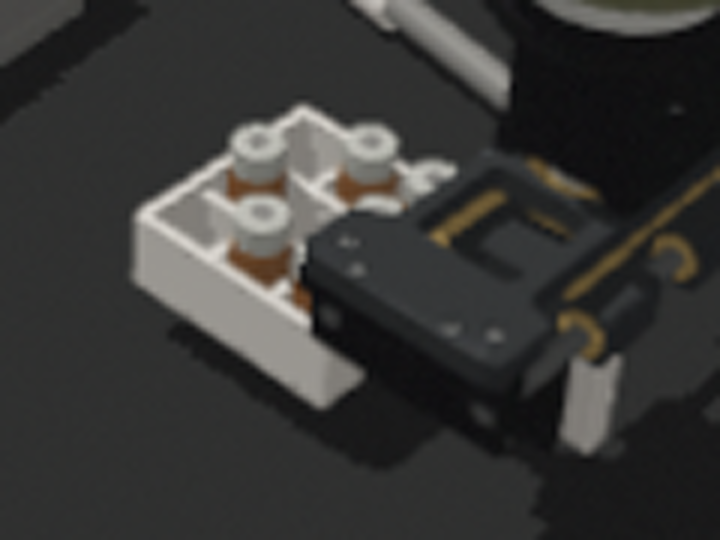

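View pics/top3c.png

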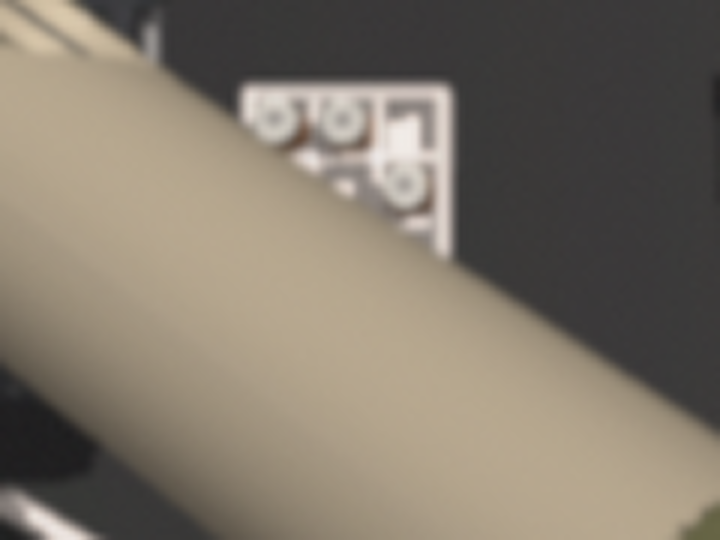

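View pics/wrist3.png

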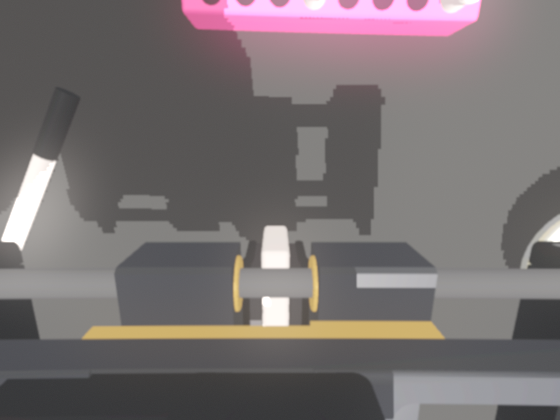

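```bash
cat > fit3.py <<'E'
from h import *
import pickle
from scipy.spatial.transform import Rotation as Ro
s=pickle.load(open("scene3.pkl","rb"));t=pickle.load(open("top3.pkl","rb"))
up=lambda u,x0,y0:(np.array(u,float)+.5)/6-.5+[x0,y0]
S=lambda u:(s,up(u,270,220));T=lambda u:(t,up(u,180,210))
h=.0455
ob=[(S((135,215)),(h,h,.032)),(S((303,103)),(h,-h,.032)),(S((137,283)),(h,h,0)),(S((322,409)),(-h,h,0)),
(S((262,210)),(0,.029,.051)),(S((259,143)),(.029,0,.051)),(S((369,140)),(0,-.029,.051)),
(T((275,118)),(-.029,.029,.051)),(T((343,118)),(0,.029,.051)),(T((405,183)),(.029,0,.051)),(T((240,82)),(-h,h,.032)),(T((454,82)),(h,h,.032))]
def M(p,P): return Ro.from_euler("ZYX",[p[2],p[4],0]).apply(P)+[p[0],p[1],p[3]]
f=lambda p:np.array([proj(o[0],M(p,P))[0]-o[1] for o,P in ob])
sol=least_squares(lambda p:f(p).ravel(),[.514,.25,-1.5655,.02,0],x_scale=[.1,.1,1,.1,1],loss="soft_l1")
print(sol.x.round(4),"pitch deg",np.degrees(sol.x[4]).round(2),"yaw",np.degrees(sol.x[2])); print(f(sol.x).round(1).tolist())
print("fin",M(sol.x,(-.105,0,.028)))
E
python3 fit3.py
```

```text
[ 0.5149  0.2505 -1.5806  0.0236  0.0279] pitch deg 1.6 yaw -90.5645095567004
[[-0.3, 0.1], [0.1, 0.9], [-0.5, 0.0], [-0.4, -0.2], [-0.5, 0.1], [-0.7, -0.7], [-0.0, -0.2], [-0.4, -0.1], [-0.7, 0.0], [-0.3, 0.3], [0.2, 0.7], [-1.6, 1.1]]
fin [0.51589889 0.35462638 0.05451539]
```

Request:
carry_out(
  rows=[
    {"jaw": 0.0, "delta_pos": [-0.006, 0.002, 0], "yaw": -0.6},
    {"jaw": 0.0, "delta_pos": [-0.012, 0.004, 0], "yaw": -0.9},
    {"jaw": 0.0, "delta_pos": [-0.016, 0.005, 0], "yaw": -0.9},
    {"jaw": 0.0, "delta_pos": [-0.018, 0.005, 0], "yaw": -0.9},
    {"jaw": 0.0, "delta_pos": [-0.018, 0.004, 0], "yaw": -0.9},
    {"jaw": 0.0, "delta_pos": [-0.018, 0.003, 0], "yaw": -0.9},
    {"jaw": 0.0, "delta_pos": [-0.016, 0.002, 0], "yaw": 0},
    {"jaw": 0.0, "delta_pos": [-0.012, 0.002, 0], "yaw": 0},
    {"jaw": 0.0, "delta_pos": [-0.008, 0.001, 0], "yaw": 0},
    {"jaw": 0.0, "delta_pos": [0, 0, 0], "yaw": 0},
  ],
)

```text
time: 8.75
ee_pos: [0.5494, 0.2314, 0.2137]
eef_rot: [0.674, 0.739, -0.0, 0.0]
ft_force: [0.1, -1.1, -4.3]
width: 0.0115
```

```bash
python3 look.py 4 scene top; python3 - <<'E'
from h import *
for n,b in (("scene",(170,170,160,120)),("top",(210,180,160,120))):
    crop(cv2.imread(f"pics/{n}4.png"),*b,5,f"pics/{n}4c.png")
E
```

```text
8.85 [0.5487 0.2331 0.2138] yaw 95.38 [ 6.731e-01  7.395e-01  2.000e-04 -2.000e-04] [-0.2  0.7 -3.1] 0.01154189079793304
```

View pics/scene4c.png

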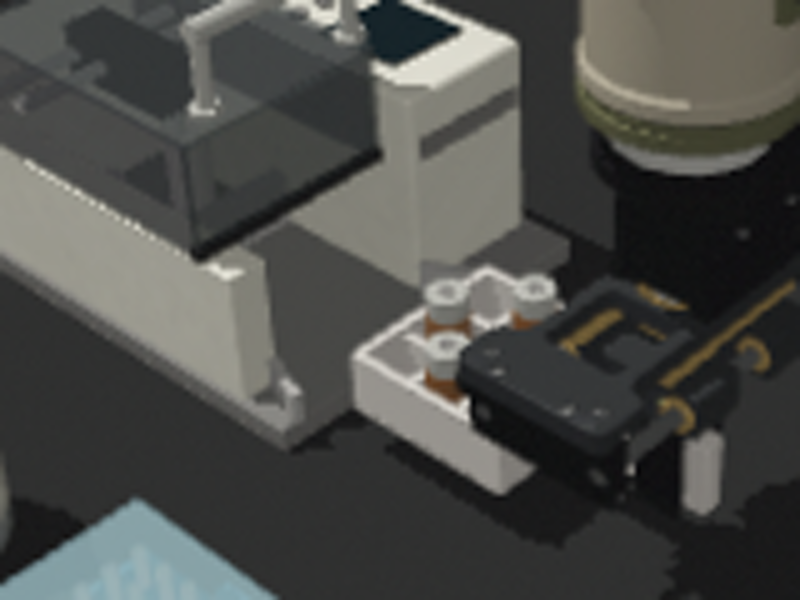

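View pics/top4c.png

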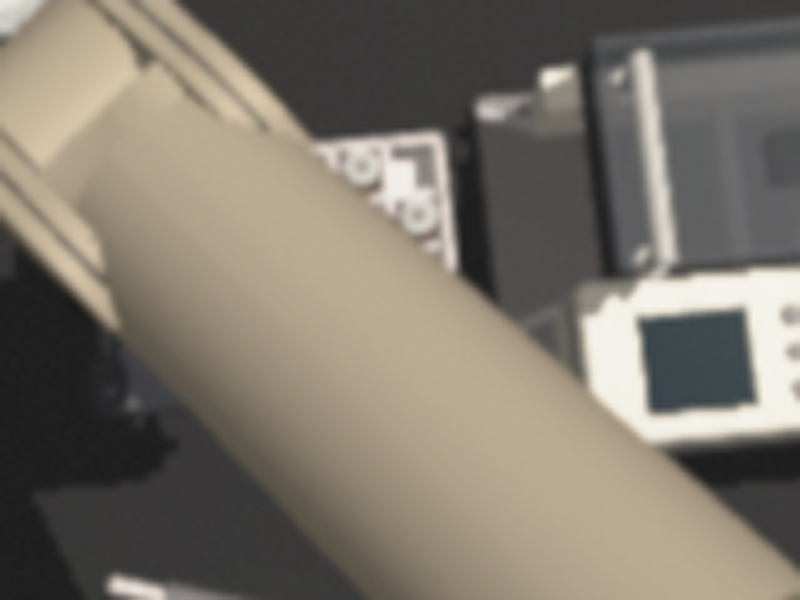

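```bash
python3 - <<'E'
from h import *
import pickle
t=pickle.load(open("top4.pkl","rb"));s=pickle.load(open("scene4.pkl","rb"))
up=lambda u,x0,y0:(np.array(u,float)+.5)/5-.5+[x0,y0]
a=-1.4764
def sf(X): d=X[:2]-[.5677,.0266]; return np.round([d@[np.cos(a),np.sin(a)],d@[-np.sin(a),np.cos(a)]],4)
for n,c,u,z,e in [("T tray corner",t,(443,131),.055,(-.0565,.0455)),("vial6",t,(420,212),.075,(-.073,0)),("vial5",t,(362,163),.075,(-.102,.029)),
 ("cheek outer front top",t,(540,70),.085,(0,.07)),("cheek inner",t,(543,133),.085,(0,.048)),("elec front-right?",t,(584,290),.125,(0,-.048)),
 ("S tray front L top",s,(353,357),.055,(-.0565,.0455)),("S front R top",s,(487,267),.055,(-.0565,-.0455)),("S vial6",s,(447,290),.075,(-.073,0)),
 ("S cheek inner base",s,(275,385),.014,(0,.048)),("S cheek outer top front",s,(232,275),.085,(0,.07)),("S cheek inner top front",s,(265,258),.085,(0,.048)),("S elec inner base",s,(420,283),.014,(0,-.048)),("S apron front L",s,(288,430),.014,(-.03,.073)),
 ("S cheek/cover rear",s,(0,150),.085,(0,.07))]:
    print(n,sf(unproj(c,up(u,*((210,180) if c is t else (170,170))),z)),e)
E
```

```text
T tray corner [-0.0526  0.0481] (-0.0565, 0.0455)
vial6 [-0.0706  0.0021] (-0.073, 0)
vial5 [-0.0985  0.0312] (-0.102, 0.029)
cheek outer front top [-0.0003  0.0701] (0, 0.07)
cheek inner [-0.0026  0.0363] (0, 0.048)
elec front-right? [ 0.004  -0.0521] (0, -0.048)
S tray front L top [-0.0567  0.047 ] (-0.0565, 0.0455)
S front R top [-0.0554 -0.0439] (-0.0565, -0.0455)
S vial6 [-0.0731  0.0014] (-0.073, 0)
S cheek inner base [-0.0044  0.0521] (0, 0.048)
S cheek outer top front [-0.0006  0.0663] (0, 0.07)
S cheek inner top front [-0.002   0.0476] (0, 0.048)
S elec inner base [ 0.0008 -0.0525] (0, -0.048)
S apron front L [-0.0337  0.0705] (-0.03, 0.073)
S cheek/cover rear [0.1704 0.0717] (0, 0.07)
```

Request:
carry_out(
  rows=[
    {"jaw": 0.0, "delta_pos": [0, -0.001, 0.003], "yaw": 0},
    {"jaw": 0.0, "delta_pos": [-0.003, 0, 0.002], "yaw": 0},
    {"jaw": 0.0, "delta_pos": [-0.008, 0, 0], "yaw": 0},
    {"jaw": 0.0, "delta_pos": [-0.01, 0, 0], "yaw": 0},
    {"jaw": 0.0, "delta_pos": [-0.01, 0, 0], "yaw": 0},
    {"jaw": 0.0, "delta_pos": [-0.01, 0, 0], "yaw": 0},
    {"jaw": 0.0, "delta_pos": [-0.009, 0, 0], "yaw": 0},
    {"jaw": 0.0, "delta_pos": [0, 0, 0], "yaw": 0},
  ],
)

```text
time: 9.65
ee_pos: [0.5531, 0.1806, 0.2087]
eef_rot: [0.674, 0.739, -0.0, 0.0]
ft_force: [-0.2, 0.7, -3.2]
width: 0.0114
```

```bash
python3 look.py 5 scene top; python3 - <<'E'
from h import *
for n,b in (("scene",(170,170,160,120)),("top",(240,180,160,120))):
    crop(cv2.imread(f"pics/{n}5.png"),*b,5,f"pics/{n}5c.png")
E
```

```text
9.75 [0.5527 0.1825 0.2088] yaw 95.32 [6.735e-01 7.392e-01 1.000e-04 0.000e+00] [-0.3  0.7 -2.3] 0.011709409756478327
```

View pics/scene5c.png

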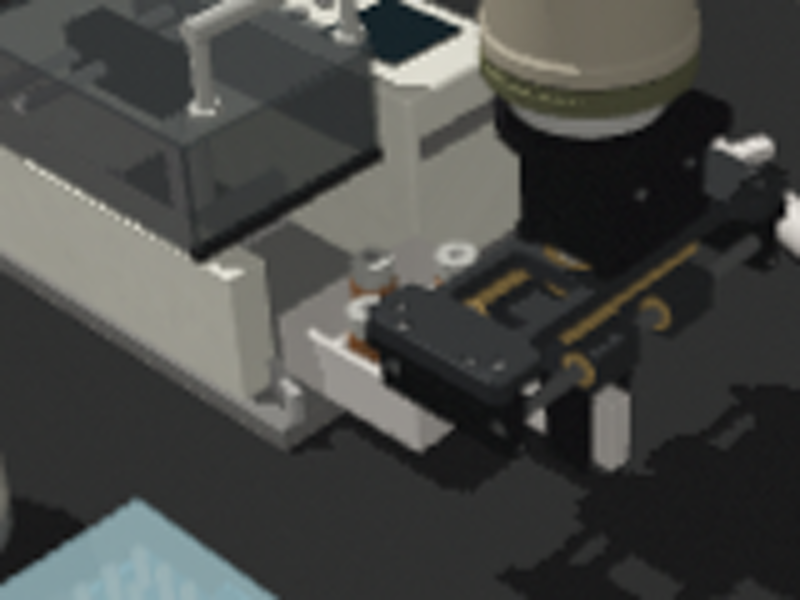

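View pics/top5c.png

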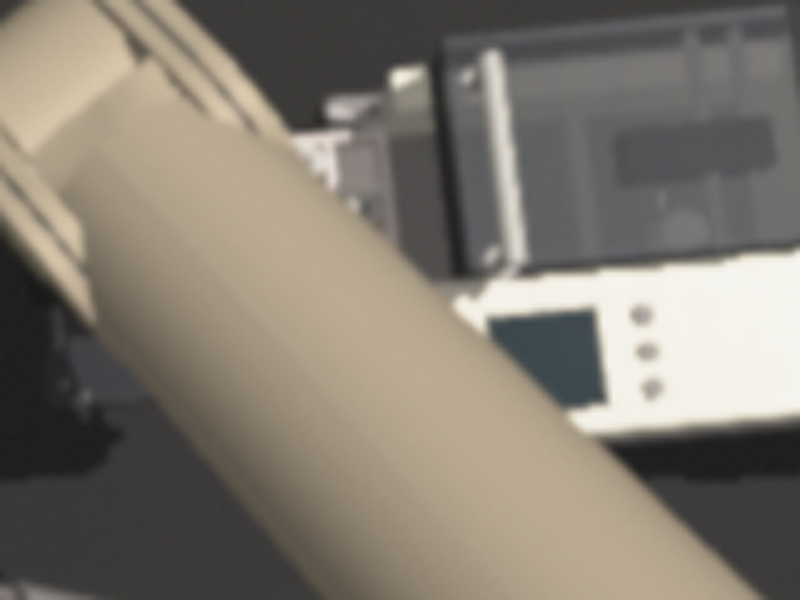

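Request:
carry_out(
  rows=[
    {"jaw": 0.0, "delta_pos": [-0.006, 0, 0], "yaw": 0},
    {"jaw": 0.0, "delta_pos": [-0.007, 0, 0], "yaw": 0},
    {"jaw": 0.0, "delta_pos": [-0.007, 0, 0], "yaw": 0},
    {"jaw": 0.0, "delta_pos": [0, 0, 0], "yaw": 0},
  ],
)

```text
time: 10.15
ee_pos: [0.5548, 0.1612, 0.2086]
eef_rot: [0.674, 0.739, -0.0, 0.0]
ft_force: [-0.2, -0.7, -3.1]
width: 0.0119
```

Request:
carry_out(
  rows=[
    {"jaw": 0.0, "delta_pos": [-0.005, 0, 0], "yaw": 0},
    {"jaw": 0.0, "delta_pos": [-0.005, 0, 0], "yaw": 0},
    {"jaw": 0.0, "delta_pos": [-0.005, 0, 0], "yaw": 0},
    {"jaw": 0.0, "delta_pos": [0, 0, 0], "yaw": 0},
  ],
)

```text
time: 10.55
ee_pos: [0.5561, 0.1468, 0.2087]
eef_rot: [0.674, 0.739, -0.0, 0.0]
ft_force: [1.1, 0.2, -3.3]
width: 0.0115
```

```bash
python3 look.py 6 scene top; python3 - <<'E'
from h import *
for n,b in (("scene",(170,170,160,120)),("top",(240,180,160,120))):
    crop(cv2.imread(f"pics/{n}6.png"),*b,5,f"pics/{n}6c.png")
E
```

```text
10.65 [0.5559 0.1477 0.2088] yaw 95.34 [0.6734 0.7393 0.     0.    ] [-0.1  0.2 -2.9] 0.011484960732966086
```

View pics/scene6c.png

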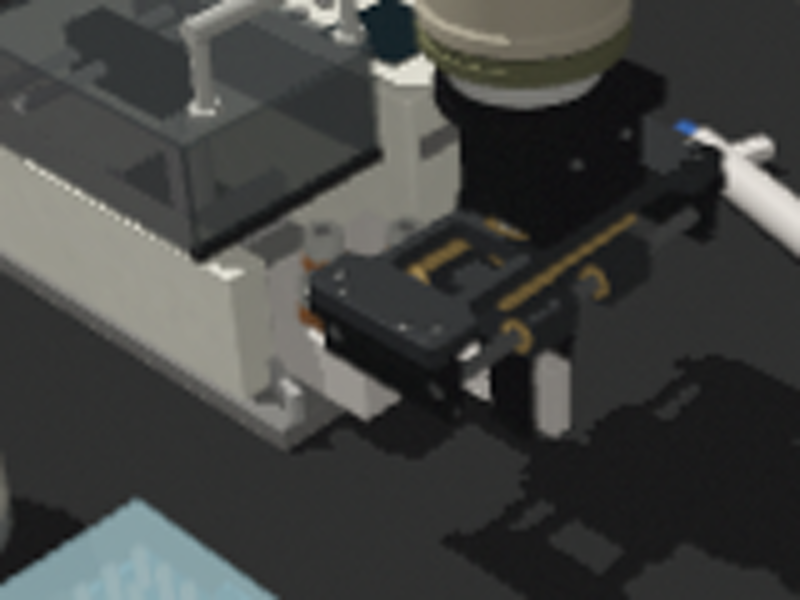

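Request:
carry_out(
  rows=[
    {"jaw": 0.0, "delta_pos": [-0.006, 0, 0], "yaw": 0},
    {"jaw": 0.0, "delta_pos": [-0.007, 0, 0], "yaw": 0},
    {"jaw": 0.0, "delta_pos": [-0.007, 0, 0], "yaw": 0},
    {"jaw": 0.0, "delta_pos": [0, 0, 0], "yaw": 0},
  ],
)

```text
time: 11.05
ee_pos: [0.5581, 0.1262, 0.2086]
eef_rot: [0.674, 0.739, -0.0, 0.0]
ft_force: [0.6, -0.2, -2.7]
width: 0.0116
```

Request:
carry_out(
  rows=[
    {"jaw": 0.0, "delta_pos": [-0.007, 0, 0], "yaw": 0},
    {"jaw": 0.0, "delta_pos": [-0.007, 0, 0], "yaw": 0},
    {"jaw": 0.0, "delta_pos": [-0.007, 0, 0], "yaw": 0},
    {"jaw": 0.0, "delta_pos": [-0.007, 0, 0], "yaw": 0},
    {"jaw": 0.0, "delta_pos": [-0.004, 0, 0], "yaw": 0},
    {"jaw": 0.0, "delta_pos": [0, 0, 0], "yaw": 0},
  ],
)

```text
time: 11.65
ee_pos: [0.5609, 0.0951, 0.2087]
eef_rot: [0.674, 0.739, -0.0, 0.0]
ft_force: [0.4, -0.3, -2.9]
width: 0.0117
```

```bash
python3 look.py 7 scene top; python3 - <<'E'
from h import *
for n,b in (("scene",(170,170,160,120)),("top",(240,180,160,120))):
    crop(cv2.imread(f"pics/{n}7.png"),*b,5,f"pics/{n}7c.png")
E
```

```text
11.75 [0.5607 0.0961 0.2088] yaw 95.36 [6.733e-01 7.394e-01 1.000e-04 0.000e+00] [ 0.3  1.4 -3.4] 0.011794470852176544
```

View pics/scene7c.png

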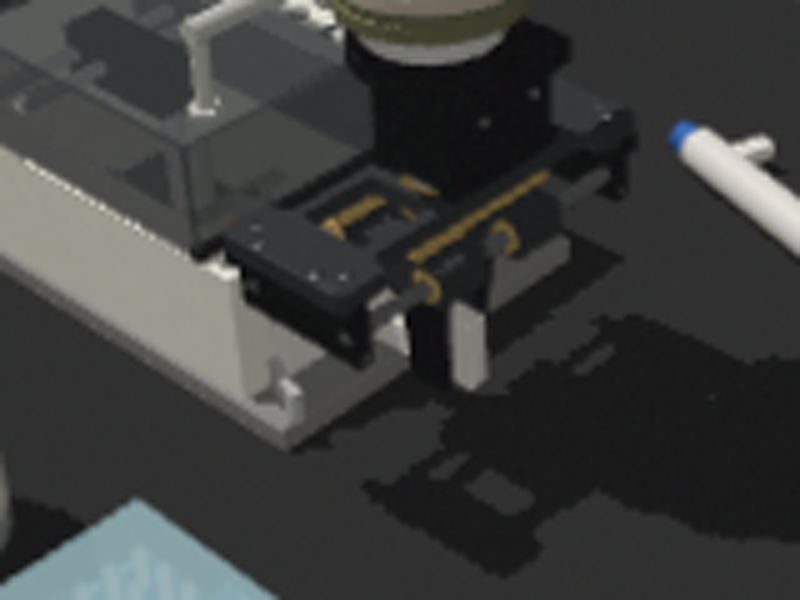

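Request:
carry_out(
  rows=[
    {"jaw": 0.0, "delta_pos": [-0.004, 0, 0.002], "yaw": 0},
    {"jaw": 0.0, "delta_pos": [-0.004, 0, 0.002], "yaw": 0},
    {"jaw": 0.0, "delta_pos": [-0.003, 0, 0], "yaw": 0},
    {"jaw": 0.0, "delta_pos": [0, 0, 0], "yaw": 0},
  ],
)

```text
time: 12.15
ee_pos: [0.5618, 0.0844, 0.2046]
eef_rot: [0.674, 0.739, -0.0, 0.0]
ft_force: [-0.0, 0.3, -3.1]
width: 0.0117
```

Request:
carry_out(
  rows=[
    {"jaw": 0.0, "delta_pos": [-0.002, 0, 0], "yaw": 0},
    {"jaw": 0.0, "delta_pos": [-0.002, 0, 0], "yaw": 0},
    {"jaw": 0.0, "delta_pos": [0, 0, 0], "yaw": 0},
  ],
)

```text
time: 12.45
ee_pos: [0.5618, 0.0825, 0.2049]
eef_rot: [0.673, 0.74, 0.001, -0.001]
ft_force: [-2.2, 5.3, -2.3]
width: 0.0115
```

Request:
carry_out(
  rows=[
    {"jaw": 0.0, "delta_pos": [0, 0, 0.001], "yaw": 0},
    {"jaw": 0.0, "delta_pos": [0, 0, 0], "yaw": 0},
    {"jaw": 0.0, "delta_pos": [-0.002, 0, 0], "yaw": 0},
    {"jaw": 0.0, "delta_pos": [0, 0, 0], "yaw": 0},
  ],
)

```text
time: 12.85
ee_pos: [0.5617, 0.0821, 0.2042]
eef_rot: [0.672, 0.74, 0.001, -0.001]
ft_force: [-3.3, 10.7, -1.9]
width: 0.0115
```

```bash
python3 look.py 8 scene top; python3 - <<'E'
from h import *
for n,b in (("scene",(170,140,160,120)),("top",(240,180,160,120))):
    crop(cv2.imread(f"pics/{n}8.png"),*b,5,f"pics/{n}8c.png")
E
```

```text
12.95 [0.5617 0.0821 0.2042] yaw 95.54 [ 0.6721  0.7405  0.0014 -0.0013] [-3.5 10.4 -0.8] 0.011989892718614741
```

View pics/top8c.png

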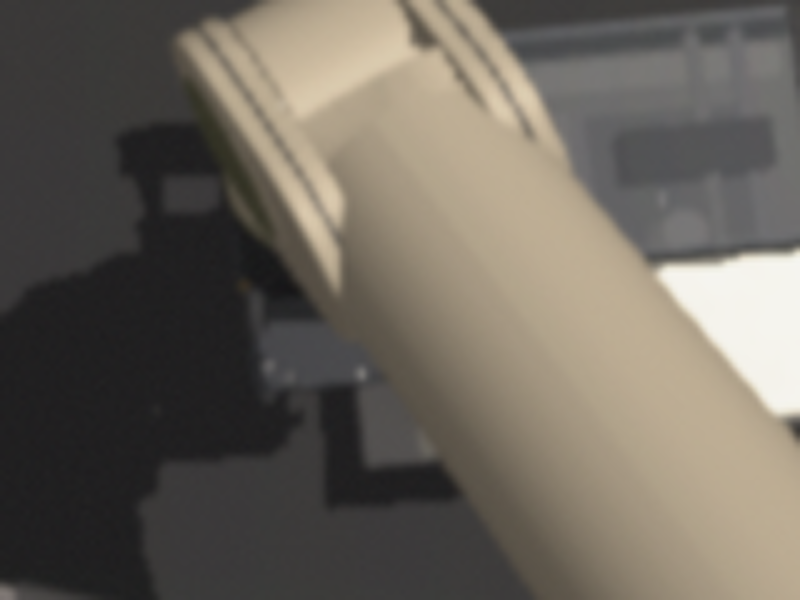

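Request:
carry_out(
  rows=[
    {"jaw": 0.0, "delta_pos": [0, 0, 0.001], "yaw": 0},
    {"jaw": 0.0, "delta_pos": [0, 0, 0], "yaw": 0},
    {"jaw": 0.02, "delta_pos": [0, 0, 0], "yaw": 0},
    {"jaw": 0.03, "delta_pos": [0, 0, 0], "yaw": 0},
    {"jaw": 0.04, "delta_pos": [0, 0, 0], "yaw": 0},
    {"jaw": 0.04, "delta_pos": [0, 0, 0], "yaw": 0},
    {"jaw": 0.04, "delta_pos": [0, 0, 0], "yaw": 0},
  ],
)

```text
time: 13.65
ee_pos: [0.5624, 0.0788, 0.2028]
eef_rot: [0.673, 0.739, -0.0, 0.0]
ft_force: [-1.2, -0.3, -0.8]
width: 0.0379
```

```bash
python3 look.py 9 scene wrist; python3 - <<'E'
from h import *
crop(cv2.imread(f"pics/scene9.png"),170,140,160,120,5,f"pics/scene9c.png")
E
```

```text
13.75 [0.5624 0.0789 0.2028] yaw 95.34 [ 6.734e-01  7.393e-01 -0.000e+00  1.000e-04] [ 0.2  0.5 -0.3] 0.03914145817050391
```

View pics/wrist9.png

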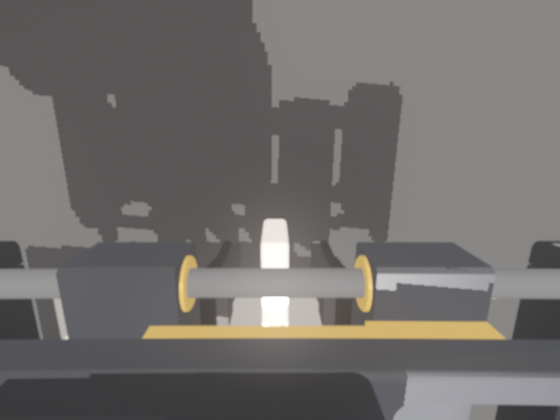

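View pics/scene9c.png

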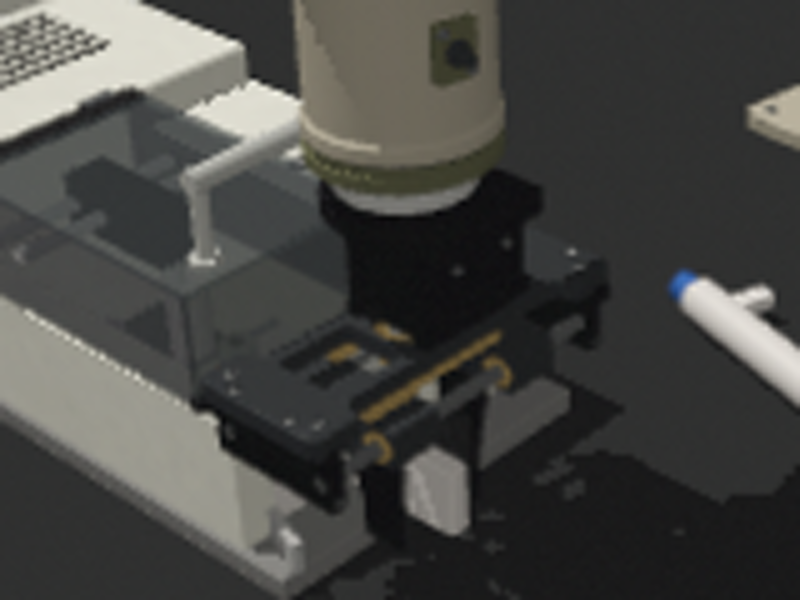

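Request:
carry_out(
  rows=[
    {"jaw": 0.06, "delta_pos": [0, 0, -0.01], "yaw": 0},
    {"jaw": 0.06, "delta_pos": [0, 0, -0.02], "yaw": 0},
    {"jaw": 0.06, "delta_pos": [0, 0, -0.03], "yaw": 0},
    {"jaw": 0.06, "delta_pos": [0.02, 0, -0.03], "yaw": 0},
    {"jaw": 0.06, "delta_pos": [0.04, 0, -0.03], "yaw": 0},
    {"jaw": 0.06, "delta_pos": [0.04, 0, -0.02], "yaw": 0},
    {"jaw": 0.06, "delta_pos": [0.04, 0, 0], "yaw": 0},
    {"jaw": 0.06, "delta_pos": [0.04, 0, 0], "yaw": 0},
    {"jaw": 0.06, "delta_pos": [0.04, 0, 0], "yaw": 0},
    {"jaw": 0.06, "delta_pos": [0, 0, 0], "yaw": 0},
  ],
)

```text
time: 14.75
ee_pos: [0.5389, 0.3043, 0.3439]
eef_rot: [0.67, 0.742, 0.001, -0.002]
ft_force: [-0.9, -0.5, 0.4]
width: 0.0599
```

```bash
python3 look.py 10 scene top; python3 - <<'E'
from h import *
for n,b in (("scene",(170,150,110,85)),("top",(280,180,110,85))):
    crop(cv2.imread(f"pics/{n}10.png"),*b,7,f"pics/{n}10c.png")
E
```

```text
14.85 [0.5412 0.2993 0.3433] yaw 95.5 [ 6.724e-01  7.402e-01  1.000e-04 -1.000e-04] [ 0.5  0.2 -0.3] 0.06007446724170208
```

View pics/scene10c.png

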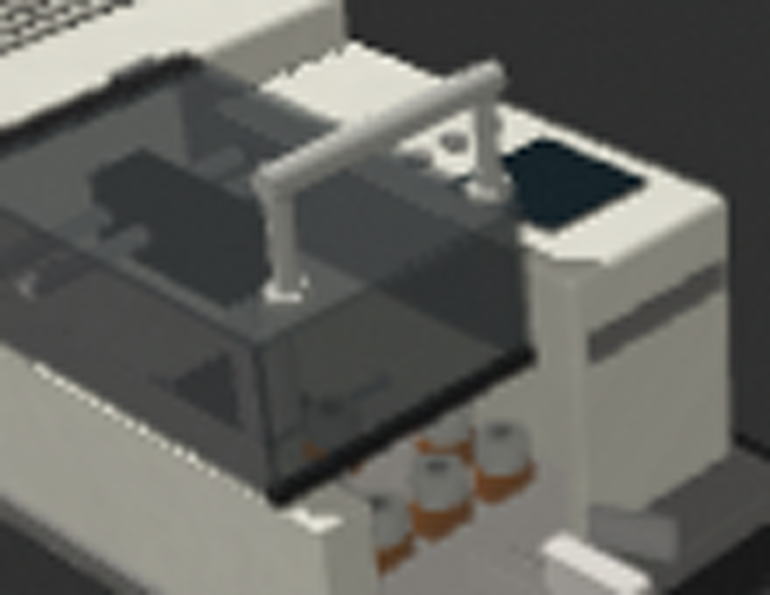

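View pics/top10c.png

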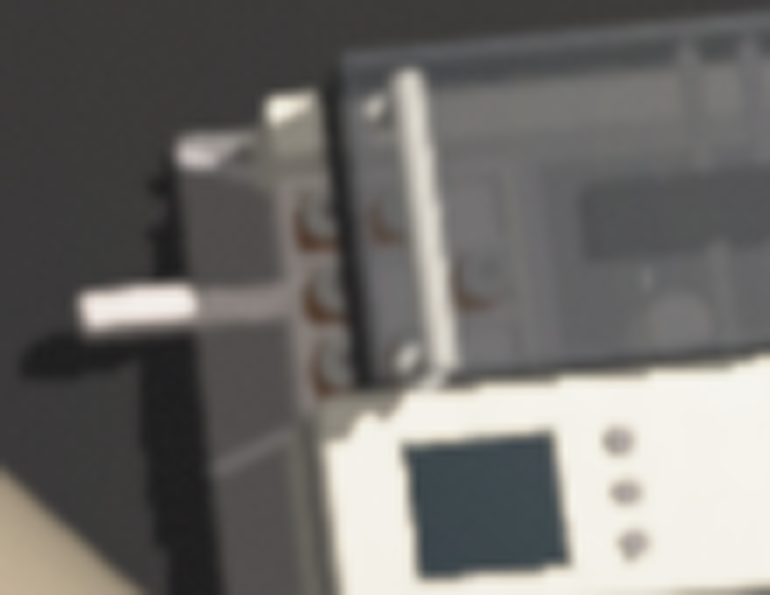

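```bash
python3 - <<'E'
from h import *
import pickle
t=pickle.load(open("top10.pkl","rb"))
up=lambda u,x0,y0:(np.array(u,float)+.5)/7-.5+[x0,y0]
a=-1.4764
def sf(X): d=X[:2]-[.5677,.0266]; return np.round([d@[np.cos(a),np.sin(a)],d@[-np.sin(a),np.cos(a)]],4)
for n,u,z,e in [("fin out L",(80,293),.06,(-.0755,.006)),("fin out R",(88,333),.06,(-.0755,-.006)),("fin in L",(193,286),.06,(-.0335,.006)),("fin in R",(198,326),.06,(-.0335,-.006)),("apron L",(177,142),.03,(-.03,.07)),("tray rear L",(280,185),.046,(.005,.0455)),("tray rear R",(312,395),.046,(.005,-.0455)),
 ("vial1",(340,365),.063,(.0215,-.029)),("vial2",(333,290),.063,(.0215,0)),("vial3",(326,213),.063,(.0215,.029)),("vial6",(487,272),.063,(.0795,0)),
 ("cheek front outer",(266,97),.085,(0,.07)),("elec front R",(325,445),.125,(0,-.06)),("bar L",(407,72),.191,(.034,.05)),("bar R",(444,370),.191,(.034,-.05)),("stop?",(535,170),.046,(.096,.0455))]:
    print(n,sf(unproj(t,up(u,280,180),z)),e)
E
```

```text
fin out L [-0.0765  0.0066] (-0.0755, 0.006)
fin out R [-0.075  -0.0091] (-0.0755, -0.006)
fin in L [-0.0333  0.0052] (-0.0335, 0.006)
fin in R [-0.0331 -0.0103] (-0.0335, -0.006)
apron L [-0.0308  0.0677] (-0.03, 0.07)
tray rear L [0.0058 0.0437] (0.005, 0.0455)
tray rear R [ 0.0087 -0.0391] (0.005, -0.0455)
vial1 [ 0.0185 -0.0306] (0.0215, -0.029)
vial2 [ 0.0192 -0.0018] (0.0215, 0)
vial3 [0.02  0.028] (0.0215, 0.029)
vial6 [ 0.0781 -0.0004] (0.0795, 0)
cheek front outer [-0.0004  0.0706] (0, 0.07)
elec front R [ 0.0015 -0.0658] (0, -0.06)
bar L [0.0354 0.0517] (0.034, 0.05)
bar R [ 0.0353 -0.0505] (0.034, -0.05)
stop? [0.1049 0.0402] (0.096, 0.0455)
```

Request:
carry_out(
  rows=[
    {"jaw": 0.0, "delta_pos": [-0.03, 0, 0], "yaw": 0},
    {"jaw": 0.0, "delta_pos": [-0.04, 0, 0], "yaw": 0},
    {"jaw": 0.0, "delta_pos": [-0.035, 0, 0.02], "yaw": 0},
    {"jaw": 0.0, "delta_pos": [-0.03, 0, 0.03], "yaw": 0},
    {"jaw": 0.0, "delta_pos": [-0.015, 0, 0.04], "yaw": 0},
    {"jaw": 0.0, "delta_pos": [0, 0, 0.03], "yaw": 0},
    {"jaw": 0.0, "delta_pos": [0, 0, 0.018], "yaw": 0},
    {"jaw": 0.0, "delta_pos": [0, 0, 0], "yaw": 0},
    {"jaw": 0.0, "delta_pos": [0, 0, 0], "yaw": 0},
    {"jaw": 0.0, "delta_pos": [0, 0, 0], "yaw": 0},
  ],
)

```text
time: 15.85
ee_pos: [0.5564, 0.1494, 0.2066]
eef_rot: [0.673, 0.74, 0.001, 0.001]
ft_force: [-0.4, -0.4, 0.6]
width: 0.0005
```

```bash
python3 look.py 11 scene; python3 - <<'E'
from h import *
crop(cv2.imread(f"pics/scene11.png"),190,170,140,105,5.5,f"pics/scene11c.png")
E
```

```text
15.9 [0.5564 0.1493 0.2065] yaw 95.38 [0.6731 0.7395 0.001  0.0008] [ 0.6  0.  -0.7] 0.0004661120702245041
```

View pics/scene11c.png

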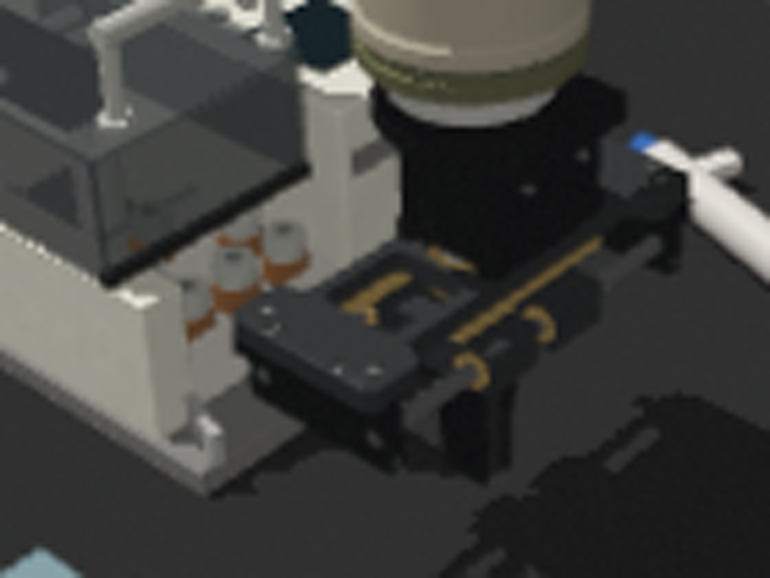

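Request:
carry_out(
  rows=[
    {"jaw": 0.0, "delta_pos": [-0.01, 0, 0], "yaw": 0},
    {"jaw": 0.0, "delta_pos": [-0.012, 0, 0], "yaw": 0},
    {"jaw": 0.0, "delta_pos": [-0.008, 0, 0], "yaw": 0},
    {"jaw": 0.0, "delta_pos": [-0.003, 0, 0], "yaw": 0},
    {"jaw": 0.0, "delta_pos": [0, 0, 0], "yaw": 0},
  ],
)

```text
time: 16.4
ee_pos: [0.559, 0.1152, 0.2048]
eef_rot: [0.674, 0.739, -0.0, 0.0]
ft_force: [-0.4, 0.1, 0.2]
width: 0.0008
```

Request:
carry_out(
  rows=[
    {"jaw": 0.0, "delta_pos": [-0.003, 0, 0], "yaw": 0},
    {"jaw": 0.0, "delta_pos": [-0.002, 0, 0], "yaw": 0},
    {"jaw": 0.0, "delta_pos": [0, 0, 0], "yaw": 0},
  ],
)

```text
time: 16.7
ee_pos: [0.5588, 0.1133, 0.2049]
eef_rot: [0.672, 0.74, 0.001, -0.001]
ft_force: [-0.4, 7.3, 0.5]
width: 0.0002
```

Request:
carry_out(
  rows=[
    {"jaw": 0.0, "delta_pos": [-0.002, 0, 0], "yaw": 0},
    {"jaw": 0.0, "delta_pos": [-0.001, 0, 0], "yaw": 0},
    {"jaw": 0.0, "delta_pos": [0, 0, 0], "yaw": 0},
  ],
)

```text
time: 17.0
ee_pos: [0.5587, 0.1126, 0.2052]
eef_rot: [0.672, 0.741, 0.003, -0.002]
ft_force: [-2.3, 15.5, -1.5]
width: 0.0007
```

Request:
carry_out(
  rows=[
    {"jaw": 0.0, "delta_pos": [0.01, 0, 0], "yaw": 0},
    {"jaw": 0.0, "delta_pos": [0.02, 0, 0], "yaw": 0},
    {"jaw": 0.0, "delta_pos": [0.02, 0, -0.02], "yaw": 0},
    {"jaw": 0.04, "delta_pos": [0, 0, -0.04], "yaw": 0},
    {"jaw": 0.087, "delta_pos": [0, 0, -0.04], "yaw": 0},
    {"jaw": 0.087, "delta_pos": [0, 0, -0.045], "yaw": 0},
    {"jaw": 0.087, "delta_pos": [0, 0, -0.045], "yaw": 0},
    {"jaw": 0.087, "delta_pos": [0, 0, -0.03], "yaw": 0},
    {"jaw": 0.087, "delta_pos": [0, 0, 0], "yaw": 0},
  ],
)

```text
time: 17.9
ee_pos: [0.5553, 0.1587, 0.4294]
eef_rot: [0.673, 0.739, 0.003, 0.002]
ft_force: [0.0, 0.3, -0.8]
width: 0.0405
```

Request:
carry_out(
  rows=[
    {"jaw": 0.087, "delta_pos": [0, 0, 0], "yaw": 8.2},
    {"jaw": 0.087, "delta_pos": [0, 0, 0], "yaw": 8.2},
    {"jaw": 0.087, "delta_pos": [0, 0, 0], "yaw": 8.2},
    {"jaw": 0.087, "delta_pos": [0, 0, 0], "yaw": 8.2},
    {"jaw": 0.087, "delta_pos": [0, 0, 0], "yaw": 8.2},
    {"jaw": 0.087, "delta_pos": [0, 0, 0], "yaw": 8.2},
    {"jaw": 0.087, "delta_pos": [0, 0, 0], "yaw": 8.2},
    {"jaw": 0.087, "delta_pos": [0, 0, 0], "yaw": 8.2},
    {"jaw": 0.087, "delta_pos": [0, 0, 0], "yaw": 8.2},
    {"jaw": 0.087, "delta_pos": [0, 0, 0], "yaw": 8.2},
  ],
)

```text
time: 18.9
ee_pos: [0.5548, 0.1578, 0.4238]
eef_rot: [0.994, 0.113, -0.001, 0.0]
ft_force: [-0.5, -1.3, 0.1]
width: 0.087
```

Request:
carry_out(
  rows=[
    {"jaw": 0.087, "delta_pos": [0, 0, 0], "yaw": 8.0},
    {"jaw": 0.087, "delta_pos": [0, 0, 0], "yaw": 0},
    {"jaw": 0.087, "delta_pos": [0, 0, 0], "yaw": 0},
  ],
)

```text
time: 19.2
ee_pos: [0.5548, 0.1579, 0.4242]
eef_rot: [0.999, 0.049, -0.0, 0.0]
ft_force: [0.1, -0.3, 0.7]
width: 0.0873
```

```bash
python3 look.py 12 wrist; python3 -c "
from bench import r;print(r.read_state()['joint_positions'].round(2))"
```

```text
19.25 [0.5549 0.1578 0.4243] yaw 5.59 [ 9.988e-01  4.880e-02 -3.000e-04  2.000e-04] [-0.8  0.5  0.2] 0.08697809241152839
[ 0.15  0.27 -0.61  1.54  0.16  1.38 -1.95]
```

View pics/wrist12.png

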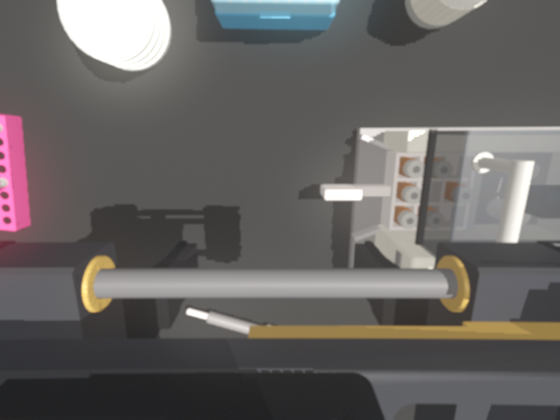

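```bash
python3 - <<'E'
from h import *
import pickle
t=pickle.load(open("wrist12.pkl","rb"))
a=-1.4764
def sf(X): d=X[:2]-[.5677,.0266]; return np.round([d@[np.cos(a),np.sin(a)],d@[-np.sin(a),np.cos(a)]],4)
for n,u,z in [("bar far",(519,162),.191),("bar near",(509,240),.191),("fin out",(321,190),.06),("apronL",(357,130),.014),("cover front top far",(430,131),.149)]:
    X=unproj(t,u,z);print(n,X.round(4),sf(X))
st=np.array([.5549,.1578]);print(sf(st), "bar", frame(.5677,.0266,a,[(.0345,0,.191)]))
E
```

```text
bar far [ 0.6193 -0.0011  0.191 ] [0.0324 0.0487]
bar near [ 0.5644 -0.0105  0.191 ] [ 0.0366 -0.0068]
fin out [0.5648 0.1066 0.06  ] [-0.0799  0.0047]
apronL [0.6338 0.0657 0.014 ] [-0.0327  0.0695]
cover front top far [0.6353 0.0424 0.149 ] [-0.0094  0.0688]
[-0.1318 -0.0004] bar [[ 0.57095184 -0.00774641  0.191     ]]
```

Request:
carry_out(
  rows=[
    {"jaw": 0.087, "delta_pos": [0, 0.02, 0], "yaw": 0},
    {"jaw": 0.087, "delta_pos": [0, 0.035, 0], "yaw": 0},
    {"jaw": 0.087, "delta_pos": [0, 0.04, 0], "yaw": 0},
    {"jaw": 0.087, "delta_pos": [0, 0.04, 0], "yaw": 0},
    {"jaw": 0.087, "delta_pos": [0, 0.02, 0], "yaw": 0},
    {"jaw": 0.087, "delta_pos": [0, 0.011, 0], "yaw": 0},
    {"jaw": 0.087, "delta_pos": [0, 0, 0.01], "yaw": 0},
    {"jaw": 0.087, "delta_pos": [0, 0, 0], "yaw": 0},
  ],
)

```text
time: 20.05
ee_pos: [0.57, -0.0061, 0.413]
eef_rot: [0.999, 0.048, -0.001, -0.0]
ft_force: [-0.7, 0.3, 0.4]
width: 0.087
```

```bash
python3 look.py 13 wrist scene top;  python3 - <<'E'
from h import *
crop(cv2.imread(f"pics/scene13.png"),150,100,160,120,5,f"pics/scene13c.png")
E
```

```text
20.2 [ 0.5703 -0.0058  0.4146] yaw 5.52 [ 9.988e-01  4.810e-02 -1.000e-04 -2.000e-04] [0.3 0.2 0.6] 0.08706621652879841
```

View pics/wrist13.png

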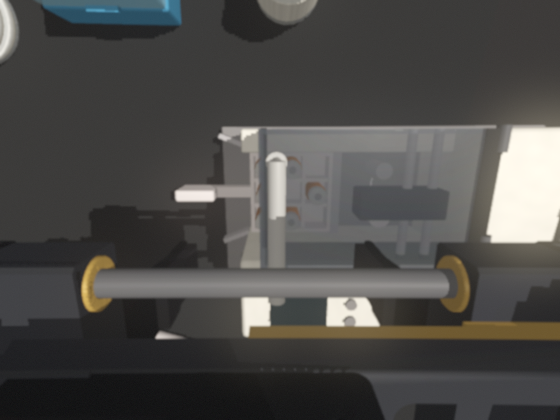

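View pics/scene13c.png

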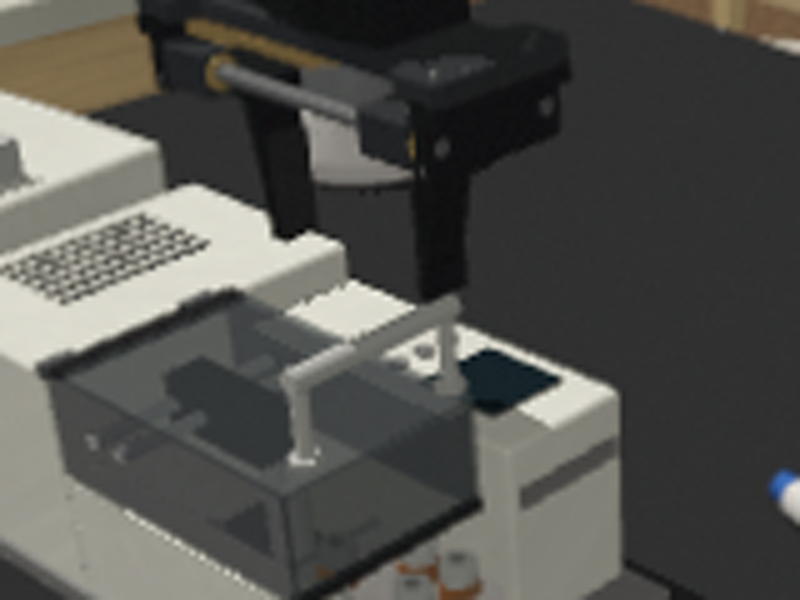

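Request:
carry_out(
  rows=[
    {"jaw": 0.087, "delta_pos": [0, 0.001, 0.02], "yaw": 0},
    {"jaw": 0.087, "delta_pos": [0, 0.001, 0.025], "yaw": 0},
    {"jaw": 0.087, "delta_pos": [0, 0, 0.015], "yaw": 0},
    {"jaw": 0.087, "delta_pos": [0, 0, 0], "yaw": 0},
    {"jaw": 0.05, "delta_pos": [0, 0, 0], "yaw": 0},
    {"jaw": 0.03, "delta_pos": [0, 0, 0], "yaw": 0},
    {"jaw": 0.02, "delta_pos": [0, 0, 0], "yaw": 0},
  ],
  grip_force=30,
)

```text
time: 20.9
ee_pos: [0.5709, -0.0093, 0.3559]
eef_rot: [0.999, 0.047, 0.001, 0.0]
ft_force: [-0.5, -0.6, 0.6]
width: 0.0705
```

```bash
python3 look.py 14 wrist scene;  python3 - <<'E'
from h import *
crop(cv2.imread(f"pics/scene14.png"),150,100,160,120,5,f"pics/scene14c.png")
E
```

```text
21.0 [ 0.5708 -0.0095  0.3555] yaw 5.35 [9.989e-01 4.670e-02 6.000e-04 1.000e-04] [ 1.3 -0.2 -0.3] 0.06290817969037986
```

View pics/scene14c.png

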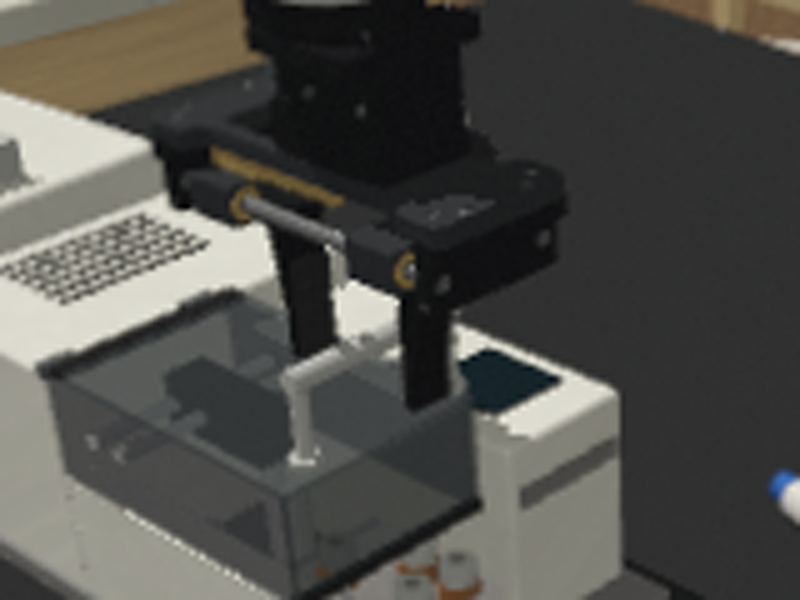

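Request:
carry_out(
  rows=[
    {"jaw": 0.0, "delta_pos": [0, 0, 0], "yaw": 0},
    {"jaw": 0.0, "delta_pos": [0, 0, 0], "yaw": 0},
    {"jaw": 0.0, "delta_pos": [0, 0, 0], "yaw": 0},
    {"jaw": 0.0, "delta_pos": [0, 0, 0], "yaw": 0},
    {"jaw": 0.0, "delta_pos": [0, 0, 0], "yaw": 0},
    {"jaw": 0.0, "delta_pos": [0, 0, 0], "yaw": 0},
    {"jaw": 0.0, "delta_pos": [0, 0, 0], "yaw": 0},
    {"jaw": 0.0, "delta_pos": [0, 0, 0], "yaw": 0},
    {"jaw": 0.0, "delta_pos": [0, 0, 0], "yaw": 0},
    {"jaw": 0.0, "delta_pos": [0, 0, 0], "yaw": 0},
  ],
)

```text
time: 22.0
ee_pos: [0.5704, -0.0071, 0.3547]
eef_rot: [0.999, 0.048, -0.0, -0.002]
ft_force: [-1.6, 9.1, 0.5]
width: 0.011
```

```bash
python3 - <<'E'
import numpy as np
# bar rel hinge (before, above): angle from shut
b0=np.array([-.171,.046])
prev=b0
for th in np.linspace(0,np.pi/4,17)[1:]:
    c,s=np.cos(th),np.sin(th)
    # front (-x) rises: rotate so that (-1,0)->(-c,s): 
    p=np.array([c*b0[0]+s*b0[1], -s*b0[0]+c*b0[1]])
    d=p-prev; prev=p; print(np.degrees(th).round(1),p.round(4),"dy",d[0].round(4),"dz",(-d[1]).round(4))
E
python3 look.py 15
```

```text
2.8 [-0.1685  0.0543] dy 0.0025 dz -0.0083
5.6 [-0.1657  0.0625] dy 0.0029 dz -0.0082
8.4 [-0.1624  0.0706] dy 0.0033 dz -0.0081
11.2 [-0.1587  0.0785] dy 0.0037 dz -0.0079
14.1 [-0.1547  0.0862] dy 0.004 dz -0.0077
16.9 [-0.1503  0.0937] dy 0.0044 dz -0.0075
19.7 [-0.1455  0.1009] dy 0.0048 dz -0.0073
22.5 [-0.1404  0.1079] dy 0.0051 dz -0.007
25.3 [-0.1349  0.1147] dy 0.0055 dz -0.0068
28.1 [-0.1291  0.1212] dy 0.0058 dz -0.0065
30.9 [-0.123   0.1274] dy 0.0061 dz -0.0062
33.8 [-0.1166  0.1333] dy 0.0064 dz -0.0059
36.6 [-0.1099  0.1388] dy 0.0067 dz -0.0056
39.4 [-0.103  0.144] dy 0.0069 dz -0.0052
42.2 [-0.0958  0.1489] dy 0.0072 dz -0.0049
45.0 [-0.0884  0.1534] dy 0.0074 dz -0.0045
22.0 [ 0.5704 -0.0071  0.3547] yaw 5.51 [ 9.988e-01  4.810e-02 -1.000e-04 -1.500e-03] [-1.6  9.1  0.5] 0.010957588673153551
```

Request:
carry_out(
  rows=[
    {"jaw": 0.0, "delta_pos": [0, -0.002, 0], "yaw": 0},
    {"jaw": 0.0, "delta_pos": [0, 0.0012, -0.004], "yaw": 0},
    {"jaw": 0.0, "delta_pos": [0, 0.0013, -0.0043], "yaw": 0},
    {"jaw": 0.0, "delta_pos": [0, 0.0029, -0.0082], "yaw": 0},
    {"jaw": 0.0, "delta_pos": [0, 0.0033, -0.0081], "yaw": 0},
    {"jaw": 0.0, "delta_pos": [0, 0.0037, -0.0079], "yaw": 0},
    {"jaw": 0.0, "delta_pos": [0, 0.004, -0.0077], "yaw": 0},
    {"jaw": 0.0, "delta_pos": [0, 0.0044, -0.0075], "yaw": 0},
    {"jaw": 0.0, "delta_pos": [0, 0, 0], "yaw": 0},
  ],
)

```text
time: 22.9
ee_pos: [0.5723, -0.0275, 0.4039]
eef_rot: [0.999, 0.047, 0.0, -0.001]
ft_force: [-1.2, 6.8, 1.1]
width: 0.0112
```

```bash
cat > ang.py <<'E'
from h import *
from bench import r
st=r.read_state(); a=-1.4764
d=st["ee_pos"][:2]-[.5677,.0266]; x=d@[np.cos(a),np.sin(a)]; y=d@[-np.sin(a),np.cos(a)]; z=st["ee_pos"][2]-.1635
bx,bz=x-.205,z-.145
print("bar",round(x,4),round(y,4),round(z,4),"radius",np.hypot(bx,bz).round(4),"(0.1771) angle",np.degrees(np.arctan2(bz,-bx)-np.arctan2(.046,.171)).round(2),st["ft_force"].round(1),st["width"],st["time"])
E
python3 ang.py; python3 look.py 16 scene;  python3 - <<'E'
from h import *
crop(cv2.imread(f"pics/scene16.png"),150,100,160,120,5,f"pics/scene16c.png")
E
```

```text
bar 0.0543 -0.0005 0.2404 radius 0.1784 (0.1771) angle 17.27 [-1.2  6.8  1.1] 0.011177903959716904 22.9
22.95 [ 0.5723 -0.0272  0.4034] yaw 5.41 [ 9.989e-01  4.720e-02  2.000e-04 -9.000e-04] [-0.7  7.7  0.2] 0.010627803916889163
```

View pics/scene16c.png

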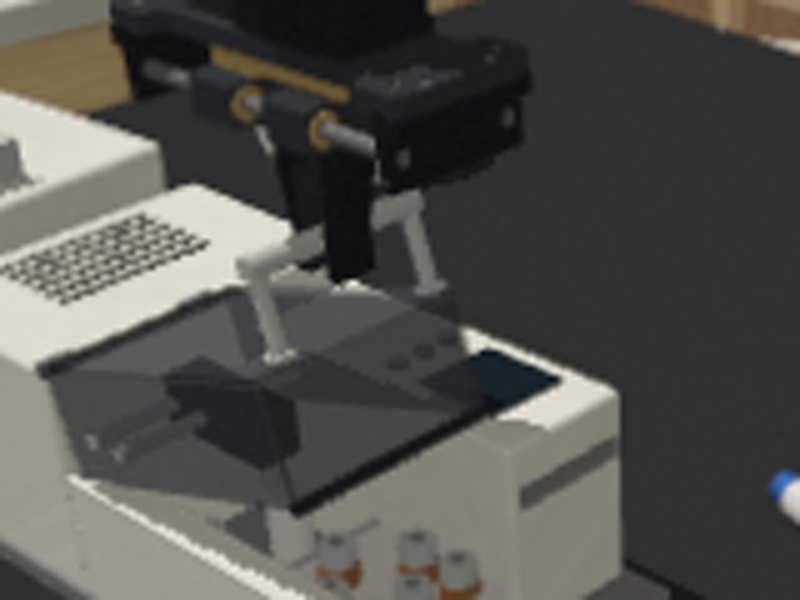

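Cover is lifting, radius consistent. Continue.

Request:
carry_out(
  rows=[
    {"jaw": 0.0, "delta_pos": [0, 0.0038, -0.0073], "yaw": 0},
    {"jaw": 0.0, "delta_pos": [0, 0.0051, -0.007], "yaw": 0},
    {"jaw": 0.0, "delta_pos": [0, 0.0055, -0.0068], "yaw": 0},
    {"jaw": 0.0, "delta_pos": [0, 0.0058, -0.0065], "yaw": 0},
    {"jaw": 0.0, "delta_pos": [0, 0.0061, -0.0062], "yaw": 0},
    {"jaw": 0.0, "delta_pos": [0, 0.0064, -0.0059], "yaw": 0},
    {"jaw": 0.0, "delta_pos": [0, 0.0067, -0.0056], "yaw": 0},
    {"jaw": 0.0, "delta_pos": [0, 0.0069, -0.0052], "yaw": 0},
    {"jaw": 0.0, "delta_pos": [0, 0.004, -0.0028], "yaw": 0},
    {"jaw": 0.0, "delta_pos": [0, 0, 0], "yaw": 0},
  ],
)

```text
time: 23.95
ee_pos: [0.5769, -0.077, 0.4581]
eef_rot: [0.999, 0.047, 0.001, -0.001]
ft_force: [-4.3, 9.0, 8.1]
width: 0.011
```

```bash
python3 ang.py
```

```text
bar 0.104 -0.0006 0.2946 radius 0.1805 (0.1771) angle 40.93 [-4.3  9.   8.1] 0.011017416629608073 23.95
```

Request:
carry_out(
  rows=[
    {"jaw": 0.0, "delta_pos": [0, 0.002, -0.0035], "yaw": 0},
    {"jaw": 0.0, "delta_pos": [0, 0.0045, -0.0035], "yaw": 0},
    {"jaw": 0.0, "delta_pos": [0, 0.002, -0.0015], "yaw": 0},
    {"jaw": 0.0, "delta_pos": [0, 0, 0], "yaw": 0},
    {"jaw": 0.0, "delta_pos": [0, 0, 0], "yaw": 0},
  ],
)

```text
time: 24.45
ee_pos: [0.5779, -0.0867, 0.465]
eef_rot: [0.999, 0.047, 0.001, -0.0]
ft_force: [0.3, 5.5, 3.5]
width: 0.0109
```

```bash
python3 ang.py; python3 look.py 17 scene top;  python3 - <<'E'
from h import *
crop(cv2.imread(f"pics/scene17.png"),130,80,180,135,4.4,f"pics/scene17c.png")
crop(cv2.imread(f"pics/top17.png"),290,150,180,135,4.4,f"pics/top17c.png")
E
```

```text
bar 0.1137 -0.0005 0.3015 radius 0.1812 (0.1771) angle 44.69 [0.3 5.5 3.5] 0.01088794850693265 24.45
24.55 [ 0.5779 -0.0866  0.465 ] yaw 5.36 [ 9.989e-01  4.680e-02  5.000e-04 -2.000e-04] [0.8 5.2 3.2] 0.010913811671289731
```

View pics/scene17c.png

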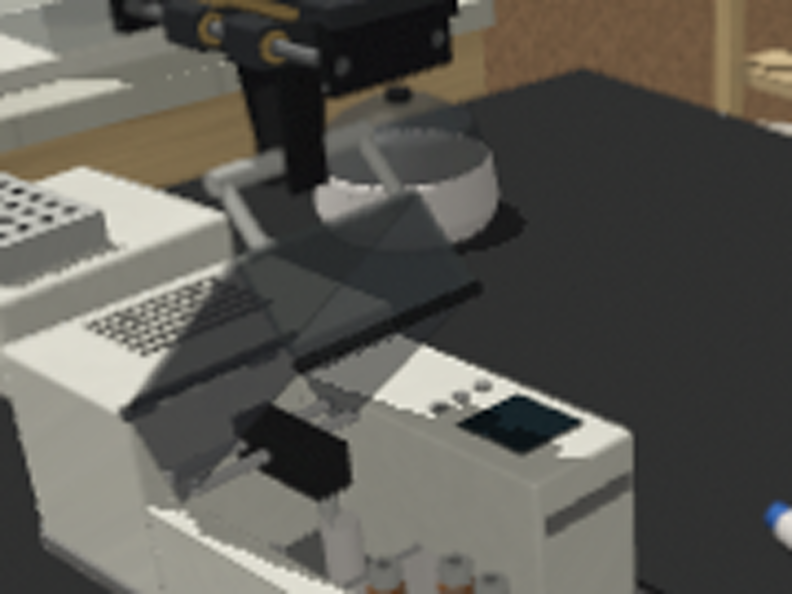

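View pics/top17c.png

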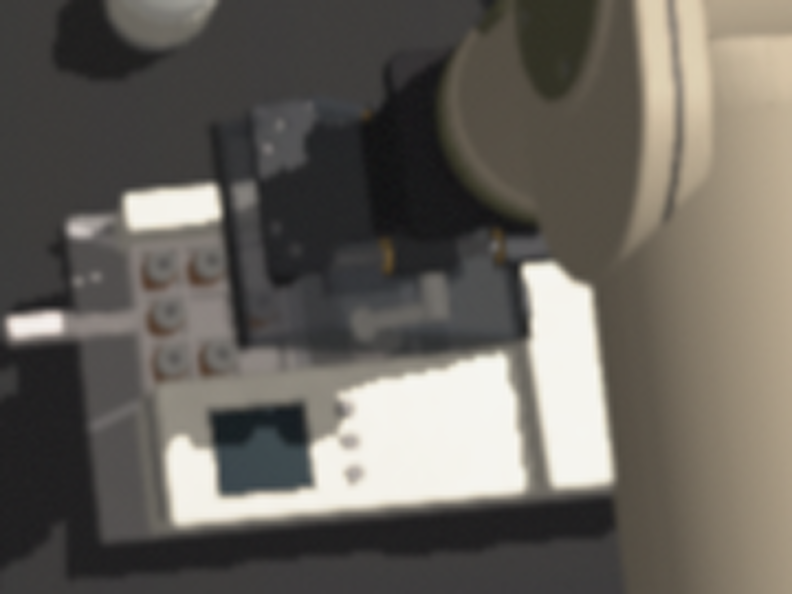

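```bash
cat > angfit.py <<'E'
from h import *
import pickle,sys
s=pickle.load(open("scene17.pkl","rb"));t=pickle.load(open("top17.pkl","rb"))
up=lambda u,x0,y0:(np.array(u,float)+.5)/4.4-.5+[x0,y0]
S=lambda u:(s,up(u,130,80)); T=lambda u:(t,up(u,290,150))
# (obs, xz rel hinge shut, y-code)
ob=[(S((481,288)),(-.185,-.06),"-w"),(S((297,369)),(-.185,-.06),"w"),(S((413,193)),(-.185,.004),"-w"),(S((210,184)),(-.171,.046),"b"),(S((230,258)),(-.185,.004),"w"),
(T((213,125)),(-.185,-.06),"w"),(T((240,345)),(-.185,-.06),"-w")]
def M(p,xz,yc):
    th,w,dx,dz=p; c,si=np.cos(th),np.sin(th)
    y={"w":w,"-w":-w,"b":.05}[yc]
    return frame(.5677,.0266,-1.4764,[(.205+dx+c*xz[0]+si*xz[1],y,.145+dz-si*xz[0]+c*xz[1])])
for free in (0,1):
    g=lambda p:np.array([proj(o[0],M(p if free else [p[0],p[1],0,0],a,b))[0]-o[1] for o,a,b in ob])
    so=least_squares(lambda p:np.r_[g(p).ravel(),p[2:]/.002],[.78,.06,0,0],loss="soft_l1")
    print(np.degrees(so.x[0]).round(2),so.x.round(4)); print(g(so.x).round(1).tolist())
E
python3 angfit.py
```

```text
43.81 [0.7645 0.064  0.     0.    ]
[[4.9, -1.3], [3.3, -0.6], [5.8, -3.2], [-0.1, 0.2], [2.5, -1.2], [-0.9, 3.0], [-0.1, 8.4]]
43.41 [ 0.7576  0.0623  0.0037 -0.0015]
[[3.6, -0.3], [3.1, -0.1], [4.6, -2.3], [-0.7, 0.9], [2.5, -0.7], [0.4, 3.8], [1.0, 7.7]]
```

```bash
sed -i 's/th,w,dx,dz=p;/th,w,dx,dz,w2=p;/; s/"-w":-w,/"-w":w2,/; s/\[p\[0\],p\[1\],0,0\]/[p[0],p[1],0,0,p[4]]/; s/p\[2:\]/p[2:4]/; s/\[.78,.06,0,0\]/[.78,.06,0,0,-.06]/' angfit.py; python3 angfit.py
```

```text
44.09 [ 0.7695  0.0709  0.      0.     -0.0465]
[[-0.7, 0.7], [0.5, 0.1], [-0.1, -1.4], [-0.3, -0.1], [-0.4, -0.5], [-1.0, -0.1], [-0.8, 0.6]]
44.08 [ 7.693e-01  7.070e-02  6.000e-04 -4.000e-04 -4.680e-02]
[[-0.8, 0.8], [0.4, 0.2], [-0.1, -1.3], [-0.5, 0.1], [-0.5, -0.4], [-0.8, 0.0], [-0.6, 0.7]]
```

Request:
carry_out(
  rows=[
    {"jaw": 0.0, "delta_pos": [0, 0.0014, -0.0008], "yaw": 0},
    {"jaw": 0.0, "delta_pos": [0, 0.0013, -0.0008], "yaw": 0},
    {"jaw": 0.0, "delta_pos": [0, 0, 0], "yaw": 0},
    {"jaw": 0.0, "delta_pos": [0, 0, 0], "yaw": 0},
    {"jaw": 0.0, "delta_pos": [0, 0, 0], "yaw": 0},
  ],
  grip_force=45,
)

```text
time: 25.05
ee_pos: [0.5782, -0.0891, 0.4665]
eef_rot: [0.999, 0.047, 0.0, -0.0]
ft_force: [1.3, 5.1, 3.3]
width: 0.0107
```

```bash
python3 ang.py; python3 look.py 18 scene top;  python3 - <<'E'
from h import *
crop(cv2.imread(f"pics/scene18.png"),130,80,180,135,4.4,f"pics/scene18c.png")
crop(cv2.imread(f"pics/top18.png"),290,150,180,135,4.4,f"pics/top18c.png")
E
```

```text
bar 0.1162 -0.0005 0.303 radius 0.1812 (0.1771) angle 45.6 [1.3 5.1 3.3] 0.010722507475679165 25.05
25.15 [ 0.5782 -0.0891  0.4665] yaw 5.37 [ 9.989e-01  4.690e-02  5.000e-04 -3.000e-04] [0.4 6.7 3.2] 0.010651842060691032
```

View pics/scene18c.png

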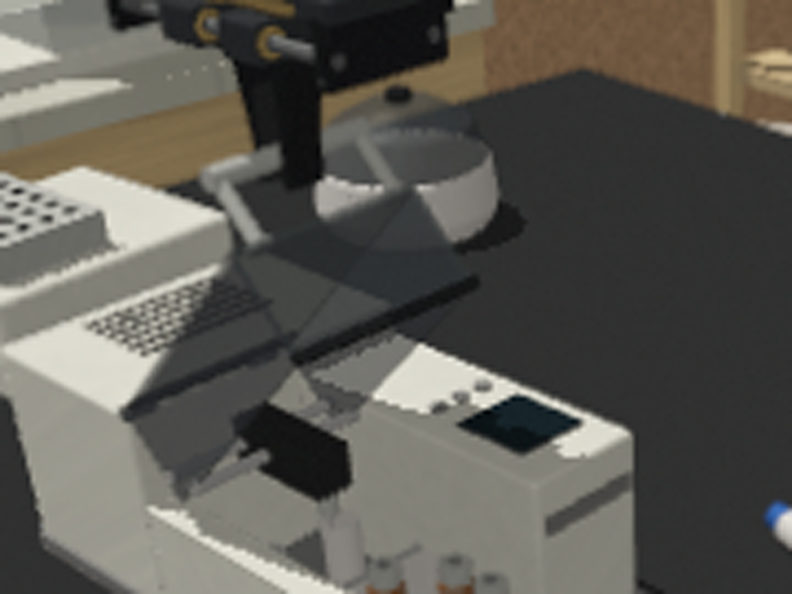

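View pics/top18c.png

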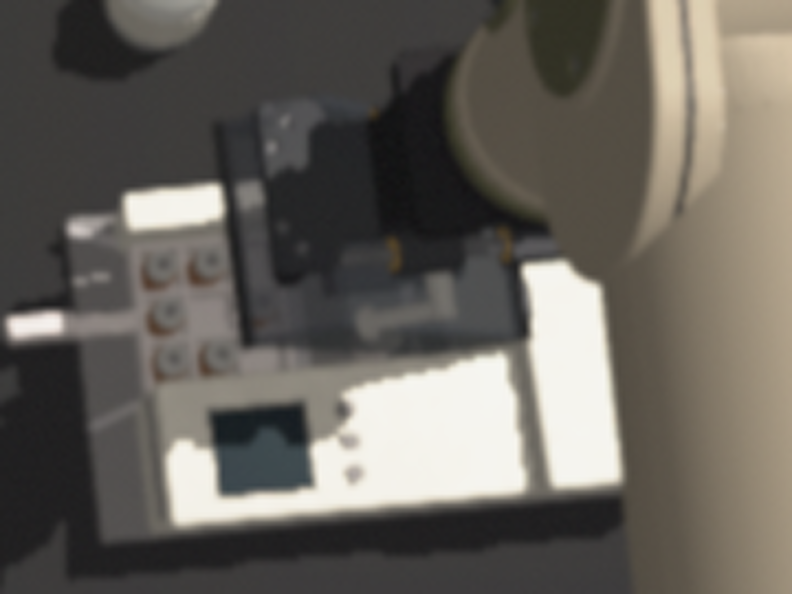

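```bash
sed 's/scene17/scene18/;s/top17/top18/;s/(481,288)/(479,283)/;s/(297,369)/(295,364)/;s/(413,193)/(410,190)/;s/(210,184)/(206,181)/;s/(230,258)/(228,253)/;s/(213,125)/(217,125)/;s/(240,345)/(244,345)/' angfit.py > af2.py; python3 af2.py; python3 - <<'E'
from h import *
from bench import cams
import pickle
t=pickle.load(open("top18.pkl","rb")); a=-1.4764
for k in [(8,317),(14,340),(62,312),(66,333)]:
    d=unproj(t,(np.array(k)+.5)/4.4-.5+[290,150],.06)[:2]-[.5677,.0266]; print(np.round([d@[np.cos(a),np.sin(a)],d@[-np.sin(a),np.cos(a)]],4))
E
python3 ang.py
```

```text
44.9 [ 0.7836  0.0704  0.      0.     -0.0466]
[[-0.7, 0.7], [0.6, -0.0], [0.0, -1.7], [-0.1, -0.2], [-0.4, -0.5], [-1.2, -0.2], [-1.0, 0.4]]
44.89 [ 7.835e-01  7.010e-02  9.000e-04 -6.000e-04 -4.700e-02]
[[-0.8, 0.8], [0.5, 0.1], [-0.1, -1.6], [-0.3, 0.0], [-0.5, -0.4], [-0.8, -0.0], [-0.6, 0.6]]
[-0.0754  0.0058]
[-0.0732 -0.0085]
[-0.0425  0.0058]
[-0.0414 -0.0072]
bar 0.1162 -0.0005 0.303 radius 0.1812 (0.1771) angle 45.6 [0.4 6.7 3.2] 0.010651842060691032 25.15
```

View pics/top18.png

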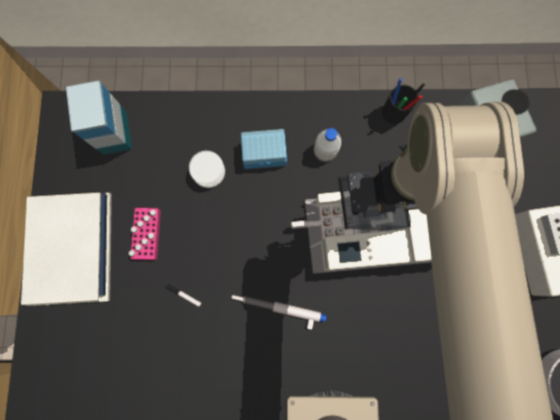

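Request:
carry_out(
  rows=[
    {"jaw": 0.0, "delta_pos": [0, 0, 0], "yaw": 0},
    {"jaw": 0.0, "delta_pos": [0, 0, 0], "yaw": 0},
    {"jaw": 0.0, "delta_pos": [0, 0, 0], "yaw": 0},
    {"jaw": 0.0, "delta_pos": [0, 0, 0], "yaw": 0},
    {"jaw": 0.0, "delta_pos": [0, 0, 0], "yaw": 0},
  ],
)

```text
time: 25.65
ee_pos: [0.5782, -0.0891, 0.4664]
eef_rot: [0.999, 0.047, 0.0, -0.0]
ft_force: [0.6, 5.8, 2.9]
width: 0.011
```

```bash
python3 ang.py; python3 -c "
from bench import job;print(job.close_job())"
```

```text
bar 0.1162 -0.0004 0.3029 radius 0.1812 (0.1771) angle 45.6 [0.6 5.8 2.9] 0.011023232241255624 25.65
the job is handed in; nothing more can be done
None
```

The tray is in the lane, fin outwards and against the back stop, and the arm is holding the cover by its bar at about 45°. I handed the job in at 25.7 s of the 58 s allowed.

**Tray:** I lifted it by the fin and slid it under the shut cover until it met the stop. I then pushed on the fin's end with the closed fingers, and it held firm at 15 N. The fin measures within about 2 mm of its home position. Five vials show standing in their pockets. The sixth is visible only dimly through the cover, but also looks upright.

**Cover:** The camera fit gives 44.9°, while the gripper position gives 45.6°. They differ because the gripper's distance from the hinge reads 181 mm instead of 177 mm, probably because the bar slid about 4 mm in the pads. I trusted the camera. The pose held steady over the last 0.5 s, gripping with 45 N and with a small leftover outward push of about 6 N.

**Other things on the bench:** In the last top picture, none of them looks moved.

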